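# Clip a residual-current switch onto its rail and trip-test it

### The arm

A 6-joint arm with a two-finger parallel gripper is mounted at the origin on a cart in front of the work surface, level with it; the furniture and walls round the work are solid. World frame = base frame: x ahead of the robot, y to its left, z up, the work surface at z = 0. Lengths are in m, angles in rad, forces in N, time in s.
With the tool pointing down it reaches from about 0.225 to 0.875 m from the base axis. Payload 3.4 kg.
Tool frame: the origin (TCP) lies at the very end of the fingers, on their centre line; the grasp point (between the pads) lies 19 mm behind it; z points along the fingers, y is the direction in which the jaws open and shut (so a half turn about z gives the same grasp; the last joint's range is limited). The gripper opens to 85 mm and grips with 20 to 120 N. Pads are 22 mm wide; open, the fingers measure 114 mm over their backs; the gripper's body (76 mm by 85 mm) begins 54 mm behind the grasp point. The pads swing forward as they close: fully open they stand 13 mm farther back than shut.
Start: joints at [-1.334, 0.276, 1.505, -0, 1.361, -0.121], TCP at [0.201, -0.539, 0.231] pointing down, gripper open.
Joint ranges: [-2.89, 2.89], [-0.75, 2.08], [0.22, 2.7], [-1.18, 4.32], [0.11, 2.71], [-2.7, 2.7]. Speed limits (rad/s): [2.57, 2.57, 3.14, 3.14, 3.14, 3.14].

### API

Orientations are given as a unit quaternion [w, x, y, z].
In Python, from rig import telemetry, imaging, manip, finder gives the robot as it stands.
- The arm moves only by the tool arm_command, never from a script. Its argument "steps" is a list of rows, each a list of 3 entries, a list of its own where there are three numbers: the turn, a rotation vector about the world's x, y, z in rad, then the shift along the world's x, y, z in mm, then the closure in counts, from 0 (fully open) to 255 (shut). In form: [[[rx, ry, rz], [dx, dy, dz], grip], ...]. A call has 1 to 20 rows; each row shifts and turns the commanded pose from where the row before left it; what a row does not reach is not made up. A row lasts 1/8 s, in which the tool goes at most 62.5 mm and 10.7 degrees, less where a joint would pass 70% of its speed; a pose out of reach is approached as far as the arm can. A call is refused whole if a number of a shift passes 62.5 or a number of a turn 0.188, either way. A call with a gripper value outside its range is refused whole. The fingers move at their own pace and stop on an object; "newtons" is the grip in N (left out, the last holds). Time passes only in rows, so rows that do not move let the fingers close. It gives the time, the measured TCP pose, the force and the opening at its end, in the units of the state.
- telemetry.get_state(): the state, without advancing time (a new reading comes with each control period).
- imaging.get_image(name): name is "side" or "top" or "wrist"; returns the picture (400x640x3 uint8, blue, green, red); there is no depth.
- imaging.camera_params(name): a dict with "intrinsics" (3x3 intrinsics, pixels), "R" (3x3) and "t" (3): a world point X has camera coordinates R X + t. Camera axes: x right, y down, z forward; pixel columns grow to the right and rows downward; lengths in m; the calibration is good to about 2 mm. A picture is of the moment at which its call begins: read the wrist's pose just before it. camera_params takes no time and is no camera call; for the wrist camera it gives the pose at the moment of the call.
- manip.sign_off(): hands the job in, once; it reports no verdict.
Trained networks look in the newest picture that a camera, given by its name, has taken for a name from the list of things; names that differ only in an ending like _2 or _b are one class to them, and where a whole thing is asked for, a point or a joint stands for the part that bears it (a point fixed in the world has none). Each returns a list of dicts, best first, with "score" (0 to 1); they miss things now and then, are a little off and sometimes report something else, mostly with a low value. They report only what shows in the picture. A call takes as long as a camera call.
- finder.cut_out(camera, thing): "pixels" (400x640 bool, what is visible of it) and "extent" ([left, top, width, height] in pixels, round what is visible of it).
The state is a dict: "clock": time; "qpos": joint angles; "qd": joint speeds; "effort": joint torques, N m; "position": TCP position; "ee_rot": TCP orientation; "contact_force": force on the tool from outside, world axes, zero at the start; "moment": the same for the moment, N m; "width": finger opening in m.
Only numpy, scipy, OpenCV 4.12 (cv2) and the standard library are available. Lean on these libraries where they do the work, as an engineer would, in place of code of your own. Each camera call takes 0.05 s, during which the arm holds its last target.

### The job

The spare residual-current switch (the light grey block with a black lever and a yellow test button) stands on end on the bench: lay it gently on its back, without letting it fall over, then take it again by its nose, because the two breakers already on the rail leave no room for fingers at its sides, and clip it into the free place between them in the open box, lever-up end towards the side with the brass bar: hook its top claws under that edge of the rail, then swing its bottom end down until the sprung foot snaps home. Once it sits on the rail with its lever still up, make its trip test: press the yellow button so that the lever drops, then lift the lever back until it latches and stays up; leave the breakers' levers up and the nail tin and the loose cork behind the work where they are.

Things in the scene. Friction and masses are not known exactly. Their poses are not given: they have to be found in the camera images.
- rcd: Residual-current switch, loose, 0.2 to 0.35 kg: light grey rail module. Origin: middle of its bottom end; z along its length to its top end, -x out of its front, y across its width. It starts standing on its bottom end, front turned left and to the robot. Housing 54 mm wide, 85 long (z 0 to 85), 44 deep (x -22, the front shoulders, to +22, the back); flat sides, good for a gentle grasp.
- rcd_center (a point): Centre of the switch's housing: body rcd point (0, 0, 42.5 mm), axes as body rcd. Lying on its back, the switch rests on its claws and foot, the back 7 mm above the table and this point 29 mm. A wall cabinet's ledge hangs 280 mm above the bench about 200 mm behind the switch: keep a tilted hand and wrist clear of it.
- rcd_nose (a point): Middle of the face of the switch's nose: body rcd point (-40, 0, 42.5 mm), axes as body rcd. The nose stands 18 mm out from the shoulders (x -22 to -40) over the middle 45 mm of the length (z 20 to 65), full width; its two ends, 45 mm apart, are the grip for clipping it on.
- rcd_rail (a point): Middle of the switch's back, which lies on the rail's top once clipped on: body rcd point (22, 0, 42.5 mm), axes as body rcd. Below, on the back, a fixed rib 2 mm high at z 10 to 24 and the sprung foot, 7 mm high.
- rcd_claw (a point): On the switch's back just below the tips of its two fixed claws (y -18 and +18): body rcd point (22, 0, 56.4 mm), axes as body rcd. Claw stems at z 61 to 69, 7 mm high off the back; their tongues point to the bottom end, reach z = 57 and leave a slot of 3.6 mm between tongue and back for the rail's edge.
- rcd_top (a point): Middle of the switch's top end: body rcd point (0, 0, 85 mm), axes as body rcd.
- rail_place (a point): Centre of the free place, on top of the steel rail, in an open grey tray (150 x 144 mm, 17 mm high) fixed on the bench; 20 mm above the bench. z up, y along the rail, x across it to the brass bar. Clipped on, the switch has rcd_rail here, its top end to +x, front up. Free width 60 mm; breakers beyond it on both sides are as high as the switch: noses 62, levers 77 mm above the rail.
- rail_edge (a point): Upper outer edge of the rail's +x flange, 17.5 mm from rail_place, same axes. Flanges 2 mm thick, free below; the other edge is at x = -35 mm from here. To clip on: top end 0.33 rad low, tongues 3 mm outside this edge; lower until the back touches it, draw the switch along its own length to its bottom end (7 mm) until the claw stems stop it, then swing the bottom end down.
- rcd_foot (a joint): Sprung foot on the switch's back, slides towards the bottom end, in m: 0 = home, at most 0.006; 1.5 N at rest, 500 N/m. It gives way 2 to 3 mm as it passes the rail's -x edge and springs back to 0: that takes 9 to 15 N of push on the nose. Pushed on straight, without hooking the claws first, the switch does not go on.
- rcd_lever (a joint): Black lever of the switch, rad: 0 = up and latched (leans 0.44 rad to the top end), 0.74 = dropped (0.3 rad to the bottom end). A spring pulls it down. Lifted, it meets the latch from 0.36 on, passes it just before its stop (-0.13), then settles at 0; lifted less far it drops again. It takes 5 N at the tip, 7 N near the nose; push it to its stop with 8 to 15 N.
- lever_tip (a point): Middle of the lever's tip; it moves with the lever. The lever is 14 mm wide, 5.5 mm thick, centred at y = -11.5 mm of body rcd; pivot 12 mm under the nose's face at z = 42.5 mm, tip 29 mm from the pivot and 14 mm (up) or 16 mm (dropped) proud of the face. Lift it with an upright, straight-sided fingertip low over the nose: a slanting one rides up on the tip.
- rcd_button (a joint): Yellow round test button on the nose, 11 mm in diameter, m: 0 = out, 0.0045 = fully in (it moves along +x of body rcd). 1.3 N at first, 4.3 N fully in; the lever drops when it is about 2 mm in. It dips by itself as the lever passes the latch.
- button_top (a point): Middle of the test button's cap, 5 mm proud of the nose's face, at y = +15.5 mm, z = 42.5 mm of body rcd (27 mm beside the lever).
- breaker_two (a joint): Lever of the two-pole breaker on the +y side of the free place, rad: 0 = up, 0.88 = down; it stays where it is pushed. To be left alone.
- breaker_one (a joint): Lever of the one-pole breaker on the -y side of the free place, rad: 0 = up, 0.88 = down; it stays where it is pushed. To be left alone.
- nail_tin: Open grey tin of nails, 74 mm in diameter, 61 mm high, loose; origin under its middle. To be left alone.
- cork: Wine cork, 42 mm long, 24 mm thick, lying loose; origin under its middle. To be left alone.

How it is judged:
By the outcome, as a careful person would: the job done as asked, in the order asked, and still so for the second after the job is handed in, with the robot touching nothing.
It also fails if it takes over 70 s, if anything falls off the work surface, if the arm or the gripper's body presses on something with over 40 N, if the wrist force passes 120 N, or if a joint passes its speed limit or range.

## Working session

There is one attempt and no reset: what is moved stays moved. The work goes in short steps, Python scripts to look and compute and a tool call to move; the robot and the scene stay as the last step left them, time stands still between calls to the robot, and variables do not carry over. Pictures are saved under pics/ and viewed, and the job is handed in when it is done.

Besides the shell and the picture viewer there is one more tool, called after "Call:" by a JSON object that holds its "name" and its "arguments". arm_command: Moves the arm, as the interface text tells. Its arguments: {"type":"object","properties":{"steps":{"type":"array"},"newtons":{"type":"number"}},"required":["steps"]}

```bash
ls; mkdir -p pics; python3 - <<'E'
from rig import telemetry, imaging, manip, finder
import cv2
print(telemetry.get_state())
for n in ["side","top","wrist"]:
    im=imaging.get_image(n); cv2.imwrite(f"pics/{n}0.png",im)
    p=imaging.camera_params(n); print(n,p)
E
```

```text
pics
{'clock': 0.0, 'qpos': array([-1.33399689e+00,  2.76626120e-01,  1.50615172e+00, -9.27098068e-06,
        1.36068822e+00, -1.20979770e-01]), 'qd': array([ 1.97319318e-03, -3.78108990e-04,  1.21098709e-03, -1.18246458e-03,
       -8.90816881e-04, -2.44241533e-05]), 'effort': array([-7.78084882e-05, -4.16772938e+01, -2.45805860e+01, -2.59822709e-04,
        1.10989818e-02, -1.59611950e-06]), 'position': array([ 0.20123923, -0.53806778,  0.23041455]), 'ee_rot': array([-9.34868731e-04,  9.84041276e-01,  1.77937883e-01, -5.87389432e-05]), 'contact_force': array([ 0.52439783,  0.30741851, -0.61053152]), 'moment': array([-0.00266982,  0.01129962, -0.02160567]), 'width': 0.08567256549812996}
side {'intrinsics': array([[479.06851313,   0.        , 308.09015326],
       [  0.        , 479.06851313, 201.1360008 ],
       [  0.        ,   0.        ,   1.        ]]), 'R': array([[ 0.16379412, -0.98643953, -0.01041806],
       [-0.69062081, -0.10712083, -0.71523984],
       [ 0.70442486,  0.12434701, -0.69880143]]), 't': array([0.23668496, 0.45623525, 0.50068752])}
top {'intrinsics': array([[501.97249908,   0.        , 319.28935894],
       [  0.        , 501.97249908, 204.19818499],
       [  0.        ,   0.        ,   1.        ]]), 'R': array([[ 0.02100634, -0.99857304, -0.049098  ],
       [-0.98612193, -0.01260495, -0.16554351],
       [ 0.16468841,  0.05189408, -0.98497956]]), 't': array([0.32467326, 0.52282447, 0.84632332])}
wrist {'intrinsics': array([[309.21217224,   0.        , 316.87559796],
       [  0.        , 309.21217224, 202.72329504],
       [  0.        ,   0.        ,   1.        ]]), 'R': array([[ 0.3506093 , -0.93652077, -0.00140523],
       [-0.90201982, -0.3380958 ,  0.26842406],
       [-0.2518598 , -0.09284442, -0.96329982]]), 't': array([-0.57451318, -0.03555122,  0.3782042 ])}
```

View pics/side0.png

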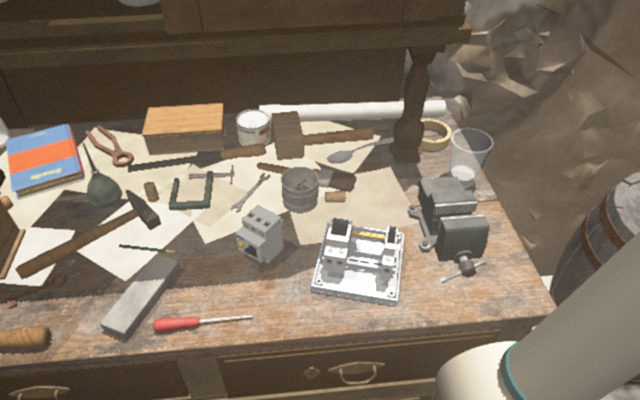

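View pics/top0.png

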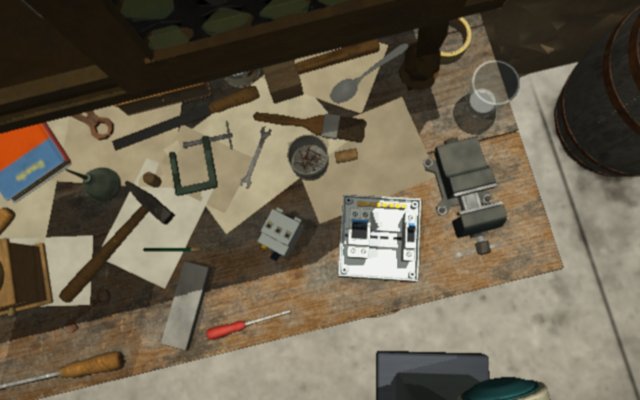

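View pics/wrist0.png

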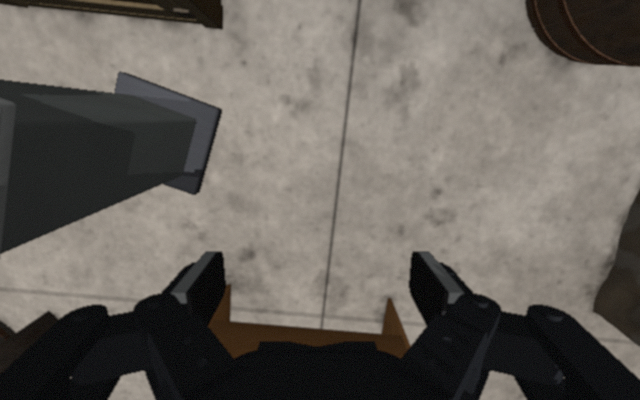

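```bash
cat > h.py <<'E'
from rig import telemetry, imaging, manip, finder
import numpy as np, cv2
from scipy.spatial.transform import Rotation as Rn
def proj(n,X,P=None):
    p=P or imaging.camera_params(n); X=np.atleast_2d(X); c=X@p["R"].T+p["t"]; q=c@p["intrinsics"].T; return q[:,:2]/q[:,2:]
def ray(n,uv,z,P=None):
    p=P or imaging.camera_params(n); K,R,t=p["intrinsics"],p["R"],p["t"]
    C=-R.T@t; d=R.T@np.linalg.solve(K,[uv[0],uv[1],1.]); return C+d*(z-C[2])/d[2]
def crop(im,x,y,w,h,s,name): cv2.imwrite("pics/"+name,cv2.resize(im[y:y+h,x:x+w],None,fx=s,fy=s,interpolation=cv2.INTER_CUBIC))
E
python3 - <<'E'
from h import *
s=cv2.imread("pics/side0.png");t=cv2.imread("pics/top0.png")
a=cv2.resize(s[195:305,225:415],None,fx=4,fy=4,interpolation=2);cv2.imwrite("pics/s0z.png",a)
a=cv2.resize(t[185:295,245:435],None,fx=4,fy=4,interpolation=2);cv2.imwrite("pics/t0z.png",a)
imaging.get_image("side"); imaging.get_image("top")
for n in ["side","top"]:
  for th in ["rcd","nail_tin","cork","breaker_two","breaker_one","rail_place"]:
    try:
      for r in finder.cut_out(n,th)[:2]:
        m=r["pixels"]; ys,xs=np.nonzero(m); print(n,th,r["score"],r["extent"],m.sum(),xs.mean(),ys.mean())
        if th=="rcd" : np.save(f"rcd_{n}.npy",m) if r["score"]>.5 else 0
    except Exception as e: print(n,th,e)
E
```

```text
side rcd 0.94 [234.2, 204.3, 47.9, 56.4] 2012 261.0203777335984 234.53330019880715
side nail_tin 0.65 [278.9, 165.4, 41.3, 46.7] 1545 299.9326860841424 189.39288025889968
side nail_tin 0.62 [236.9, 206.4, 46.6, 56.5] 1993 260.9468138484696 234.47315604616156
side cork 0.67 [324.3, 192.2, 21.7, 11.8] 254 335.4685039370079 196.9448818897638
side breaker_two 0.55 [331.7, 217.7, 15.9, 9.4] 185 340.1027027027027 223.55135135135134
side breaker_one 0.54 [388.5, 225.4, 6.7, 14.3] 59 392.03389830508473 231.32203389830508
side rail_place 0.76 [314.4, 220.7, 89.4, 87.0] 6127 359.6472988411947 262.86714542190305
side rail_place 0.62 [234.4, 201.7, 50.1, 61.6] 1934 260.9379524301965 234.49017580144778
top rcd 0.89 [258.8, 207.7, 43.9, 54.7] 1465 280.55085324232084 233.12901023890785
top nail_tin 0.73 [289.5, 134.7, 37.5, 45.1] 1475 308.0671186440678 157.61016949152543
top cork 0.83 [334.1, 149.1, 22.4, 15.3] 279 345.831541218638 156.04659498207886
top breaker_two 0.67 [351.5, 220.8, 13.6, 6.2] 118 359.2457627118644 225.66949152542372
top breaker_two 0.43 [339.4, 194.6, 83.7, 88.4] 6484 379.8036705737199 237.52729796421963
top breaker_one 0.37 [408.3, 225.8, 8.1, 6.6] 50 411.62 229.1
top rail_place 0.56 [336.3, 194.5, 82.2, 86.3] 6467 379.8481521571053 237.54708520179372
```

View pics/s0z.png

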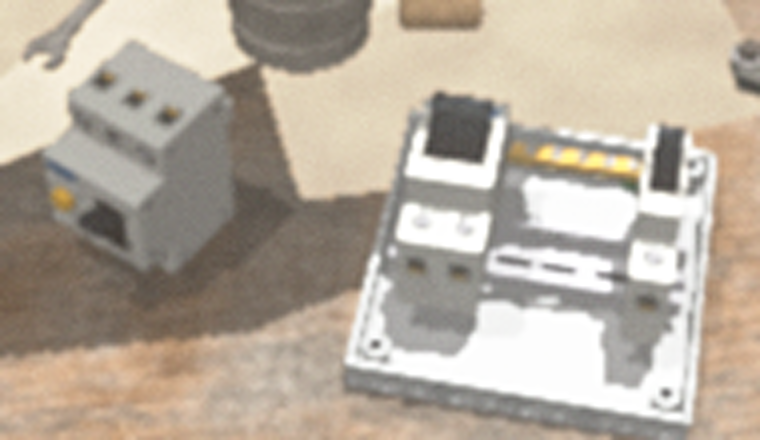

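View pics/t0z.png

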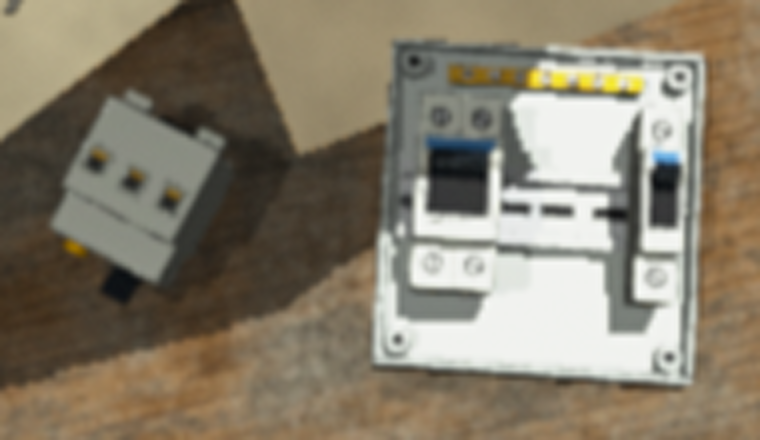

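```bash
cat > fit.py <<'E'
from h import *
from scipy.optimize import minimize
boxes=[((-22,22),(-27,27),(0,85)),((-40,-22),(-27,27),(20,65)),((22,29),(-21,-15),(57,69)),((22,29),(15,21),(57,69))]
def corners(b): return np.array([[x,y,z] for x in b[0] for y in b[1] for z in b[2]])/1000.
def lever():  # up
    a=.44; return np.array([[-28-29*np.cos(a),y,42.5+29*np.sin(a)] for y in(-18.5,-4.5)]+[[-40,y,42.5+6] for y in(-18.5,-4.5)])/1000.
def mask(n,Rm,p,P):
    m=np.zeros((400*4,640*4),np.uint8)
    for b in [corners(b) for b in boxes]+[lever()]:
        q=proj(n,b@Rm.T+p,P); h=cv2.convexHull((q*4+1.5).astype(np.float32)); cv2.fillConvexPoly(m,np.round(h).astype(np.int32),255)
    return cv2.resize(m,(640,400),interpolation=cv2.INTER_AREA)/255.
def fit(Rfun,x0,ms,steps):
    Ps={n:imaging.camera_params(n) for n in ms}
    def c(v):
        Rm,p=Rfun(v); return sum(np.abs(mask(n,Rm,p,Ps[n])-ms[n]).sum()/ms[n].sum() for n in ms)
    s=np.vstack([x0]+[np.array(x0)+np.eye(len(x0))[i]*steps[i] for i in range(len(x0))])
    r=minimize(c,x0,method="Nelder-Mead",options=dict(initial_simplex=s,maxiter=300,xatol=1e-4,fatol=1e-4)); return r.x,r.fun
E
python3 - <<'E'
from fit import *
ms={n:np.load(f"rcd_{n}.npy").astype(float) for n in("side","top")}
for n in ms:
    pass
p0=ray("top",(285,232),.085); print("p0",p0)
def Rf(v): return Rn.from_euler("z",v[2]).as_matrix(), np.array([v[0],v[1],0])
best=[]
for yaw in (-.6,-.3,0,.3):
    x,f=fit(Rf,[p0[0],p0[1],yaw],ms,[.02,.02,.2]); print(x,f)
for n in ms:
    x1,f1=fit(Rf,[p0[0],p0[1],-.45],{n:ms[n]},[.02,.02,.2]); print(n,x1,f1)
# tray
for q in [(393,42),(706,55),(692,383),(374,362)]:
    print("tray",ray("top",(q[0]/4+245-.4,q[1]/4+185-.4),.017))
for th,uv in dict(tin=(308,157.6),cork=(345.8,156)).items(): print(th,ray("top",uv,.03))
for q in [(515,210),(558,210),(608,212)]: print("rail",ray("top",(q[0]/4+245-.4,q[1]/4+185-.4),.02))
E
```

```text
p0 [0.46268909 0.38945338 0.085     ]
[ 0.47123777  0.39848385 -0.45844536] 0.10989772267818505
[ 0.47137358  0.3984926  -0.46223362] 0.10905665518366744
[ 0.47128032  0.39850847 -0.45993031] 0.10946146050818159
[ 0.47130098  0.39851646 -0.46040395] 0.10990046204736381
side [ 0.47054573  0.39834596 -0.40525777] 0.043827232682337354
top [ 0.4716783   0.3978896  -0.48068083] 0.06237837114367932
tray [0.54076161 0.29178648 0.017     ]
tray [0.53637704 0.14759077 0.017     ]
tray [0.38667695 0.15565762 0.017     ]
tray [0.39319649 0.29842995 0.017     ]
tin [0.60864693 0.35753681 0.03      ]
cork [0.61227257 0.28722302 0.03      ]
rail [0.46299545 0.235202   0.02      ]
rail [0.46330845 0.21570782 0.02      ]
rail [0.46275943 0.19309549 0.02      ]
```

```bash
python3 - <<'E'
from h import *
p=imaging.camera_params("wrist");s=telemetry.get_state()
C=-p["R"].T@p["t"]; w,x,y,z=s["ee_rot"]; T=Rn.from_quat([x,y,z,w]).as_matrix()
print(C,T.T@(C-s["position"]),"\n",T,"\n",p["R"]@T)
for n,q in [("whet",(185,305)),("whet",(205,265)),("pencil",(190,249)),("screwd",(290,312)),("vice",(455,170)),("clamp",(190,165)),("wrench",(250,185)),("ham",(170,215))]: print(n,ray("top",q,.02))
print(ray("side",(262,240),0))
E
```

```text
[ 0.26466569 -0.5151536   0.37376015] [ 0.06749938  0.0002004  -0.14240344] 
 [[ 9.36676560e-01  3.50195686e-01  5.64886821e-05]
 [ 3.50195691e-01 -9.36676550e-01 -1.38309258e-04]
 [ 4.47631817e-06  1.49333133e-04 -9.99999989e-01]] 
 [[ 4.43103570e-04  9.99999901e-01  2.87078463e-05]
 [-9.63249651e-01  4.34530541e-04 -2.68607373e-01]
 [-2.68607359e-01  9.13680629e-05  9.63249749e-01]]
whet [0.33386197 0.57536367 0.02      ]
whet [0.40666441 0.54287728 0.02      ]
pencil [0.43550753 0.57269208 0.02      ]
screwd [0.32587726 0.38360947 0.02      ]
vice [0.58986046 0.0852628  0.02      ]
clamp [0.59498635 0.58295872 0.02      ]
wrench [0.55742426 0.46617932 0.02      ]
ham [0.49844085 0.61478295 0.02      ]
[0.49167902 0.40915393 0.        ]
```

Call:
{"name": "arm_command", "arguments": {"steps": [[[0,0,0],[5,40,20],0],[[0,0,0.1],[15,60,10],0],[[0,0,0.1],[15,60,10],0],[[0,0,0.1],[15,60,10],0],[[0,0,0.1],[15,60,10],0],[[0,0,0.1],[15,60,10],0],[[0,0,0.1],[15,60,0],0],[[0,0,0.1],[15,60,0],0],[[0,0,0.1],[15,60,0],0],[[0,0,0.1],[15,60,0],0],[[0,0,0.1],[15,60,0],0],[[0,0,0.1],[15,60,0],0],[[0,0,0.0],[10,50,0],0],[[0,0,0.0],[0,0,0],0]]}}

```text
clock: 2.6
position: [0.3814, 0.2137, 0.3009]
ee_rot: [-0.0, 0.744, 0.668, 0.0]
contact_force: [-0.3, -1.3, 0.9]
width: 0.0855
```

```bash
cat > log.py <<'E'
from h import *
import json,os
def logq():
    s=telemetry.get_state(); open("kin.jsonl","a").write(json.dumps([list(s["qpos"]),list(s["position"]),list(s["ee_rot"])])+"\n"); return s
E
python3 - <<'E'
from log import *
open("kin.jsonl","w").write(json.dumps([[-1.33399689, .276626120, 1.50615172, -9.27098068e-06,1.36068822, -.120979770],[0.20123923, -0.53806778,  0.23041455],[-9.34868731e-04,  9.84041276e-01,  1.77937883e-01, -5.87389432e-05]])+"\n")
s=logq(); print(s["qpos"],s["position"])
im=imaging.get_image("wrist"); cv2.imwrite("pics/w1.png",im)
import pickle; pickle.dump(imaging.camera_params("wrist"),open("w1.pkl","wb"))
E
```

```text
[3.50549946e-01 2.91222437e-02 1.63858455e+00 9.10015094e-04
 1.47392755e+00 4.57896311e-01] [0.38140586 0.21370721 0.3008714 ]
```

View pics/w1.png

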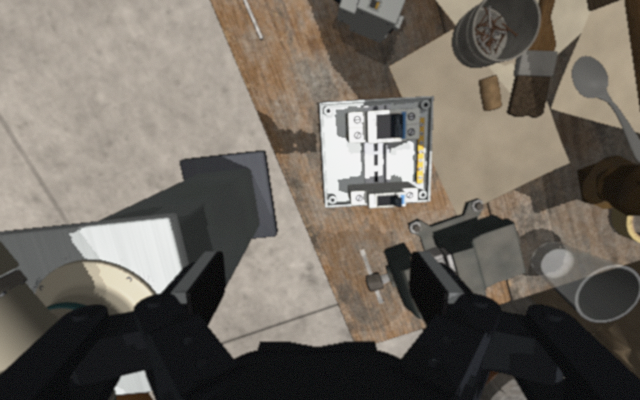

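```bash
python3 - <<'E'
from h import *
im=cv2.imread("pics/w1.png"); crop(im,310,85,135,130,5.9,"w1z.png")
E
```

```text
(no output)
```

View pics/w1z.png

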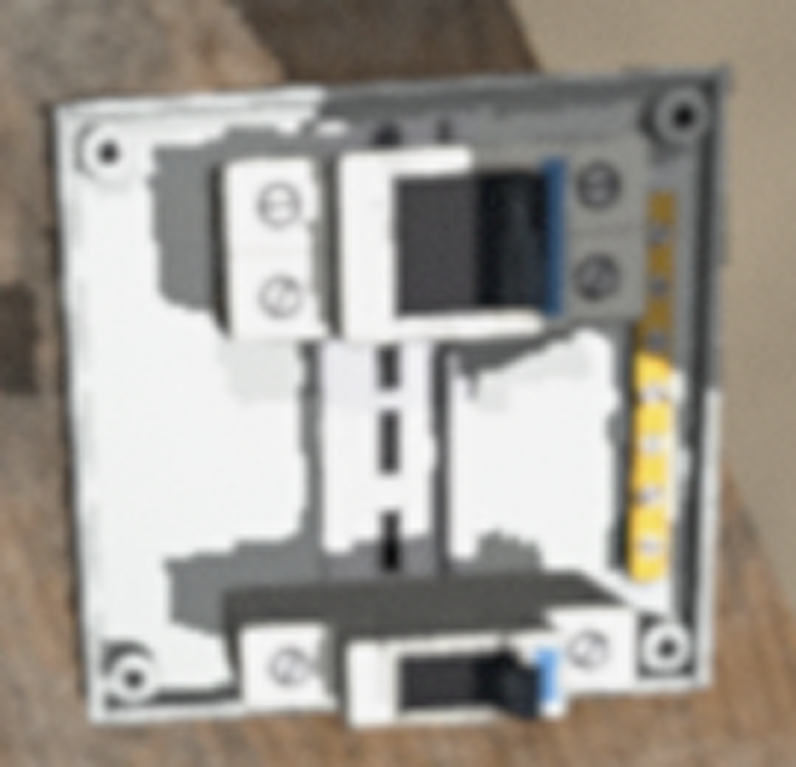

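```bash
python3 - <<'E'
from h import *
import pickle
P=pickle.load(open("w1.pkl","rb"))
f=lambda q,z: np.round(ray("wrist",(q[0]/5.9+310-.42,q[1]/5.9+85-.42),z,P)*1000,1)
c=[f(q,.017) for q in [(57,103),(725,72),(710,685),(92,722)]]
print("corners",c,"mean",np.mean(c,0))
for a in [(322,450),(435,450),(305,450),(450,450),(388,365),(388,440),(390,540)]: print("rail",a,f(a,.02))
print("br2 housing low side", [f(a,.064) for a in [(222,170),(228,340),(640,330),(640,150)]])
print("br2 nose", [f(a,.082) for a in [(340,155),(345,342),(350,342),(545,320)]])
print("br1 housing", [f(a,.064) for a in [(243,625),(635,610)]],"nose",[f(a,.082) for a in [(350,645),(565,640)]])
print("br1 base at rail", f((390,572),.064))
t=lambda q,z: np.round(ray("top",(q[0]/4+245-.4,q[1]/4+185-.4),z)*1000,1)
print("top br2 housing",[t(a,.064) for a in [(410,290),(491,294),(425,98),(502,103)]],"nose",[t(a,.082) for a in[(500,145),(497,245),(413,240)]])
print("top br1 housing",[t(a,.064) for a in [(632,300),(672,303),(641,118),(680,115)]],"nose",[t(a,.082) for a in [(640,250),(682,252)]])
E
```

```text
corners [array([392.8, 296.6,  17. ]), array([540.4, 287. ,  17. ]), array([535.5, 146.1,  17. ]), array([385.9, 153. ,  17. ])] mean [463.65  220.675  17.   ]
rail (322, 450) [445.7 213.6  20. ]
rail (435, 450) [471.7 210.7  20. ]
rail (305, 450) [441.7 214.   20. ]
rail (450, 450) [475.2 210.4  20. ]
rail (388, 365) [462.  231.4  20. ]
rail (388, 440) [461.  214.2  20. ]
rail (390, 540) [460.1 190.7  20. ]
br2 housing low side [array([423.7, 278.4,  64. ]), array([422.1, 245. ,  64. ]), array([505.9, 237.8,  64. ]), array([506.7, 273.2,  64. ])]
br2 nose [array([444.5, 278.7,  82. ]), array([443.1, 243.7,  82. ]), array([444.1, 243.6,  82. ]), array([482. , 243.7,  82. ])]
br1 housing [array([420.4, 184.9,  64. ]), array([503.6, 179.1,  64. ])] nose [array([440.2, 182.8,  82. ]), array([483.8, 179.1,  82. ])]
br1 base at rail [452.2 193.   64. ]
top br2 housing [array([423.1, 282.8,  64. ]), array([422. , 247.9,  64. ]), array([507.2, 277.2,  64. ]), array([505.4, 243.5,  64. ])] nose [array([484.4, 245.2,  82. ]), array([441.7, 246.2,  82. ]), array([443.2, 281.8,  82. ])]
top br1 housing [array([420.5, 187.5,  64. ]), array([419.6, 170.5,  64. ]), array([499.6, 183.1,  64. ]), array([501.1, 166.3,  64. ])] nose [array([440.6, 186.1,  82. ]), array([440. , 168.5,  82. ])]
```

Call:
{"name": "arm_command", "arguments": {"steps": [[[-0.07,-0.15,0],[0,40,0],0],[[-0.07,-0.15,0],[0,40,0],0],[[-0.07,-0.15,0],[0,40,0],0],[[0,0,0],[0,0,0],0]]}}

```text
clock: 3.15
position: [0.378, 0.3335, 0.2998]
ee_rot: [0.226, 0.72, 0.649, 0.097]
contact_force: [0.3, -0.2, -0.5]
width: 0.0852
```

```bash
python3 - <<'E'
from log import *
s=logq(); print(s["qpos"],s["position"],s["ee_rot"],s["clock"])
E
```

```text
[ 0.9227175   0.08987797  1.68269554 -0.50476971  1.2911741   1.1490568 ] [0.37799748 0.33351584 0.29980086] [0.22560648 0.72000462 0.6491225  0.09661807] 3.15
```

```bash
cat > kin.py <<'E'
from log import *
from scipy.optimize import least_squares
D=[json.loads(l) for l in open("kin.jsonl")]
def rz(a): return Rn.from_euler("z",a)
def ry(a): return Rn.from_euler("y",a)
SG=[1,1,1]; C0=0
def fkR(q,sg,c): return rz(q[0])*ry(q[1]+q[2])*rz(sg[0]*q[3])*ry(q[4])*rz(sg[1]*q[5]+c)
def fk(q,th,sg=(1,1),c=0):
    d1,a1,L2,L3,a3,e,d6=th
    R1=rz(q[0]); R2=R1*ry(q[1]); R3=R1*ry(q[1]+q[2])
    T=fkR(q,sg,c)
    return R1.apply([a1,e,d1])+R2.apply([0,0,L2])+R3.apply([a3,0,L3])+T.apply([0,0,d6]),T
E
python3 - <<'E'
from kin import *
for sg in [(1,1),(1,-1),(-1,1),(-1,-1)]:
    for q,p,r in D:
        T=Rn.from_quat([r[1],r[2],r[3],r[0]])
        # implied c
        res=(fkR(q,sg,0).inv()*T).as_rotvec(); print(sg,np.round(res,3))
E
```

```text
(1, 1) [-0.    -0.     1.571]
(1, 1) [-0.     0.     1.571]
(1, 1) [0.    0.    1.571]
(1, -1) [-0.    -0.     1.329]
(1, -1) [-0.     0.     2.487]
(1, -1) [ 0.    -0.    -2.414]
(-1, 1) [ 0.    -0.     1.571]
(-1, 1) [-1.000e-03  2.000e-03  1.571e+00]
(-1, 1) [-0.366 -0.963  1.162]
(-1, -1) [ 0.    -0.     1.329]
(-1, -1) [-2.000e-03  2.000e-03  2.487e+00]
(-1, -1) [-0.925  0.925 -2.437]
```

```bash
python3 - <<'E'
from kin import *
c=np.pi/2
def res(th): return np.concatenate([fk(q,th,(1,1),c)[0]-np.array(p) for q,p,r in D])*1000
for a1z in (0,1):
    f=least_squares(lambda t:np.r_[res(t),(t-[.2,0,.4,.4,0,.07,.25])*.05*1000*.01],[.2,0,.4,.4,0,.07,.25])
    print(np.round(f.x,4),np.round(res(f.x),2))
E
```

```text
[ 0.1368 -0.      0.6297  0.4211  0.0604  0.0694  0.3645] [-0.  0.  0. -0. -0. -0.  0.  0. -0.]
[ 0.1368 -0.      0.6297  0.4211  0.0604  0.0694  0.3645] [-0.  0.  0. -0. -0. -0.  0.  0. -0.]
```

```bash
cat >> kin.py <<'E'
c=np.pi/2
def fitk():
    res=lambda th:np.concatenate([fk(q,th,(1,1),c)[0]-np.array(p) for q,p,r in D])*1000
    f=least_squares(lambda t:np.r_[res(t),(t-[.2,0,.4,.4,0,.07,.25])*.5],[.2,0,.4,.4,0,.07,.25]); return f.x,res(f.x)
TH,_r=fitk()
LO=np.array([-2.89,-.75,.22,-1.18,.11,-2.7]);HI=np.array([2.89,2.08,2.7,4.32,2.71,2.7])
def ik(p,T,q0):
    def r(q):
        pp,TT=fk(q,TH,(1,1),c); return np.r_[(pp-p)*10,(TT.inv()*T).as_rotvec()]
    s=least_squares(r,np.clip(q0,LO+1e-3,HI-1e-3),bounds=(LO,HI)); return s.x,np.abs(s.fun).max()
# rcd frame
def rcdR(yaw,tilt): # tilt 0 standing .. pi/2 on back (top end towards +b)
    return rz(yaw)*ry(tilt)
def toolT(R,th,sgn): # approach in rcd frame: sin th along +x(back), -cos th along z; tool y = sgn*rcd y
    a=np.array([np.sin(th),0,-np.cos(th)]); y=np.array([0,sgn,0.]); x=np.cross(y,a)
    return R*Rn.from_matrix(np.c_[x,y,a])
E
python3 - <<'E'
from kin import *
print(TH)
q0=telemetry.get_state()["qpos"]
yaw=-.46
for th in (np.pi/4,np.pi/3,1.15):
  for sgn in (1,-1):
    for qs in (q0,np.array([.9,.3,1.7,-.9,1.3,-1]),np.array([.9,.3,1.7,-.9,1.3,2]),np.array([.9,.3,1.7,2.2,1.3,2]),np.array([.9,.3,1.7,2.2,1.3,-1])):
      R=rcdR(yaw,0); T=toolT(R,th,sgn)
      g=np.array([.471,.398,0])+R.apply([-.008,0,.058]); p=g+T.apply([0,0,.019])
      q,e=ik(p,T,qs); 
      if e<.01: print("grasp",round(th,2),sgn,np.round(q,2))
      p2=p-T.apply([0,0,.12]); q2,e2=ik(p2,T,q)
      if e2<.01:print("  pre",np.round(q2,2))
E
```

```text
[ 1.36797028e-01 -2.79873770e-08  6.29694919e-01  4.21099391e-01
  6.03923077e-02  6.93999489e-02  3.64499676e-01]
grasp 0.79 1 [ 1.    0.57  1.88 -1.07  0.93  0.67]
  pre [ 1.15  0.46  1.79 -0.9   1.13  0.54]
grasp 0.79 1 [ 1.    0.57  1.88 -1.07  0.93  0.67]
  pre [ 1.15  0.46  1.79 -0.9   1.13  0.54]
grasp 0.79 1 [ 1.    0.57  1.88 -1.07  0.93  0.67]
  pre [ 1.15  0.46  1.79 -0.9   1.13  0.54]
grasp 0.79 1 [ 1.    0.57  1.88 -1.07  0.93  0.67]
  pre [ 1.15  0.46  1.79 -0.9   1.13  0.54]
grasp 0.79 -1 [ 1.    0.57  1.88 -1.07  0.93 -2.47]
  pre [ 1.15  0.46  1.79 -0.9   1.13 -2.6 ]
  pre [ 1.28  0.61  1.83 -1.1   1.28  0.85]
  pre [ 1.28  0.61  1.83 -1.1   1.28  0.85]
  pre [ 1.28  0.61  1.83 -1.1   1.28  0.85]
  pre [ 1.28  0.61  1.83 -1.1   1.28  0.85]
  pre [ 1.28  0.61  1.83 -1.1   1.28 -2.29]
  pre [ 1.31  0.68  1.84 -1.16  1.34  0.95]
  pre [ 1.31  0.68  1.84 -1.16  1.34  0.95]
  pre [ 1.31  0.68  1.84 -1.16  1.34  0.95]
  pre [ 1.31  0.68  1.84 -1.16  1.34  0.95]
  pre [ 1.31  0.68  1.84 -1.16  1.34 -2.19]
```

```bash
python3 - <<'E'
from kin import *
q0=telemetry.get_state()["qpos"]
for th in (.785,.85):
  R=rcdR(-.46,0);T=toolT(R,th,1);gl=np.array([-.008,0,.055])
  o=np.array([.471,.398,0]); p=o+R.apply(gl)+T.apply([0,0,.019])
  q,e=ik(p,T,q0);print("grasp",np.round(q,2),round(e,4))
  for (X,Y,yw) in [(.40,.44,-1.0),(.40,.44,-1.3),(.40,.44,-1.57),(.42,.46,-1.3)]:
    qq=q; ok=[]
    for s in np.linspace(0,1,11):
      R=rcdR(-.46+(yw+.46)*s,np.pi/2*s); cen=(1-s)*np.array([.471,.398,.0425])+s*np.array([X,Y,.029])+[0,0,.06*np.sin(np.pi*s)]
      T=toolT(R,th,1); p=cen+R.apply(gl-[0,0,.0425])+T.apply([0,0,.019]); qn,e=ik(p,T,qq); ok.append((round(e,3),round(np.abs(qn-qq).max(),2))); qq=qn
    # wrist centre
    print(th,X,Y,yw,np.round(qq,2),"wc",np.round(p-T.apply([0,0,TH[6]]),3),ok)
E
```

```text
grasp [ 1.    0.58  1.88 -1.07  0.93  0.67] 0.0
0.785 0.4 0.44 -1.0 [ 0.27  0.62  1.85  0.85  1.13 -0.86] wc [0.539 0.224 0.281] [(np.float64(0.0), np.float64(0.0)), (np.float64(0.0), np.float64(0.25)), (np.float64(0.0), np.float64(0.24)), (np.float64(0.0), np.float64(0.21)), (np.float64(0.0), np.float64(0.19)), (np.float64(0.0), np.float64(0.18)), (np.float64(0.0), np.float64(0.17)), (np.float64(0.0), np.float64(0.17)), (np.float64(0.0), np.float64(0.17)), (np.float64(0.0), np.float64(0.17)), (np.float64(0.0), np.float64(0.16))]
0.785 0.4 0.44 -1.3 [ 0.25  0.56  2.03  1.08  0.93 -0.86] wc [0.469 0.192 0.281] [(np.float64(0.0), np.float64(0.0)), (np.float64(0.0), np.float64(0.26)), (np.float64(0.0), np.float64(0.23)), (np.float64(0.0), np.float64(0.21)), (np.float64(0.0), np.float64(0.19)), (np.float64(0.0), np.float64(0.18)), (np.float64(0.0), np.float64(0.18)), (np.float64(0.0), np.float64(0.19)), (np.float64(0.0), np.float64(0.21)), (np.float64(0.0), np.float64(0.24)), (np.float64(0.0), np.float64(0.26))]
0.785 0.4 0.44 -1.57 [ 0.27  0.51  2.18  1.37  0.77 -0.93] wc [0.4   0.183 0
[... 2194 characters left out ...]
t64(0.0), np.float64(0.18)), (np.float64(0.0), np.float64(0.18)), (np.float64(0.0), np.float64(0.2)), (np.float64(0.0), np.float64(0.24)), (np.float64(0.0), np.float64(0.32)), (np.float64(0.0), np.float64(0.42))]
0.85 0.42 0.46 -1.3 [ 0.31  0.55  1.96  1.    0.9  -0.72] wc [0.484 0.228 0.297] [(np.float64(0.0), np.float64(0.0)), (np.float64(0.0), np.float64(0.26)), (np.float64(0.0), np.float64(0.23)), (np.float64(0.0), np.float64(0.21)), (np.float64(0.0), np.float64(0.19)), (np.float64(0.0), np.float64(0.18)), (np.float64(0.0), np.float64(0.18)), (np.float64(0.0), np.float64(0.19)), (np.float64(0.0), np.float64(0.21)), (np.float64(0.0), np.float64(0.24)), (np.float64(0.0), np.float64(0.27))]
```

```bash
cat >> kin.py <<'E'
def pose():
    s=telemetry.get_state(); r=s["ee_rot"]; return np.array(s["position"]),Rn.from_quat([r[1],r[2],r[3],r[0]])
def rows(p0,T0,p1,T1,n,g,nd=1):
    rv=(T1*T0.inv()).as_rotvec()/n; d=(np.array(p1)-p0)/n*1000
    print(n,"rows of", [[round(float(v),3) for v in rv],[round(float(v),nd) for v in d],g],"tot rot",round(np.linalg.norm(rv)*n,3),"tot mm",np.round(d*n,1))
E
python3 - <<'E'
from kin import *
p0,T0=pose(); R=rcdR(-.46,0);T=toolT(R,.785,1)
p=np.array([.471,.398,0])+R.apply([-.008,0,.055])+T.apply([0,0,.019]); pp=p-T.apply([0,0,.11])
print(p,pp); rows(p0,T0,pp+[0,0,.04],T,8,0); rows(pp+[0,0,.04],T,pp,T,1,0);rows(pp,T,p,T,4,0)
E
```

```text
[0.47586528 0.3955895  0.04155962] [0.40619651 0.43010681 0.11937233]
8 rows of [[-0.097, 0.012, 0.122], [3.5, 12.1, -17.6], 0] tot rot 1.249 tot mm [  28.2   96.6 -140.4]
1 rows of [[0.0, 0.0, 0.0], [0.0, 0.0, -40.0], 0] tot rot 0.0 tot mm [  0.   0. -40.]
4 rows of [[0.0, 0.0, 0.0], [17.4, -8.6, -19.5], 0] tot rot 0.0 tot mm [ 69.7 -34.5 -77.8]
```

Call:
{"name": "arm_command", "arguments": {"steps": [[[-0.097,0.012,0.122],[3.5,12,-17.6],0],[[-0.097,0.012,0.122],[3.5,12,-17.6],0],[[-0.097,0.012,0.122],[3.5,12,-17.6],0],[[-0.097,0.012,0.122],[3.5,12,-17.6],0],[[-0.097,0.012,0.122],[3.5,12,-17.6],0],[[-0.097,0.012,0.122],[3.5,12,-17.6],0],[[-0.097,0.012,0.122],[3.5,12,-17.6],0],[[-0.097,0.012,0.122],[3.5,12,-17.6],0],[[0,0,0],[0,0,-20],0],[[0,0,0],[0,0,0],0]]}}

```text
clock: 4.4
position: [0.4104, 0.4235, 0.1396]
ee_rot: [0.372, 0.215, 0.899, -0.088]
contact_force: [-0.2, 0.4, 0.6]
width: 0.0852
```

```bash
python3 - <<'E'
from log import *
s=logq(); print(s["qpos"],s["clock"])
P=imaging.camera_params("wrist")
im=imaging.get_image("wrist"); cv2.imwrite("pics/w2.png",im)
for r in finder.cut_out("wrist","rcd")[:1]: print(r["score"],r["extent"]); np.save("rcdw2.npy",r["pixels"])
import pickle; pickle.dump(P,open("w2.pkl","wb"))
from kin import *
print(TH,_r)
E
```

```text
[ 1.12537511  0.44430978  1.7925552  -0.8950443   1.13090764  0.52062761] 4.4
0.93 [284.6, 115.3, 80.5, 114.1]Traceback (most recent call last):
  File "<stdin>", line 8, in <module>
NameError: name '_r' is not defined. Did you mean: 'r'?
```

View pics/w2.png

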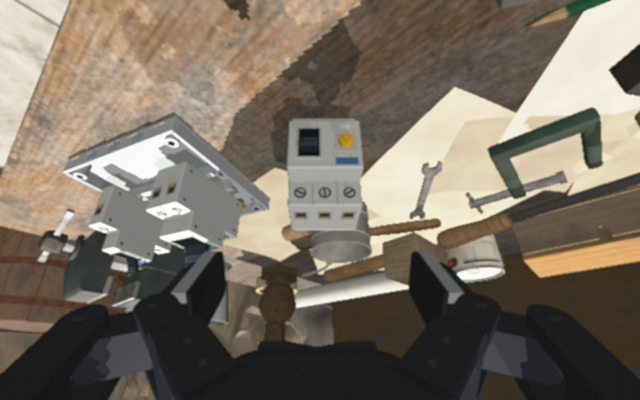

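```bash
python3 - <<'E'
from kin import *
import fit, pickle
print(TH,np.round(_r,2))
P=pickle.load(open("w2.pkl","rb")); m=np.load("rcdw2.npy").astype(float)
fit.imaging=type("I",(),{"camera_params":staticmethod(lambda n:P)})
def Rf(v): return Rn.from_euler("z",v[2]).as_matrix(), np.array([v[0],v[1],0])
x,f=fit.fit(Rf,[.471,.398,-.46],{"wrist":m},[.01,.01,.1]); print(x,f)
mm=fit.mask("wrist",*Rf(x),P)
im=cv2.imread("pics/w2.png"); c1,_=cv2.findContours((mm>.5).astype(np.uint8),0,1); c2,_=cv2.findContours(m.astype(np.uint8),0,1)
cv2.drawContours(im,c1,-1,(0,0,255),1); 
cv2.imwrite("pics/w2c.png",cv2.resize(im[100:245,240:420],None,fx=4,fy=4))
E
```

```text
Traceback (most recent call last):
NameError: name '_r' is not defined
```

Underscored names aren't star-imported; rerun.

```bash
sed -i 's/TH,_r=/TH,KR=/' kin.py; python3 - <<'E'
from kin import *
import fit, pickle
print(TH,np.round(KR,2))
P=pickle.load(open("w2.pkl","rb")); m=np.load("rcdw2.npy").astype(float)
fit.imaging.camera_params if 0 else None
class I: camera_params=staticmethod(lambda n:P)
fit.imaging=I
def Rf(v): return Rn.from_euler("z",v[2]).as_matrix(), np.array([v[0],v[1],0])
x,f=fit.fit(Rf,[.471,.398,-.46],{"wrist":m},[.01,.01,.1]); print(x,f)
mm=fit.mask("wrist",*Rf(x),P)
im=cv2.imread("pics/w2.png"); c1,_=cv2.findContours((mm>.5).astype(np.uint8),0,1)
cv2.drawContours(im,c1,-1,(0,0,255),1); 
cv2.imwrite("pics/w2c.png",cv2.resize(im[100:245,240:420],None,fx=4,fy=4))
E
```

```text
[1.36801076e-01 3.96746784e-07 6.29696468e-01 4.21099651e-01
 6.03976704e-02 6.93999798e-02 3.64499933e-01] [-0.  0.  0.  0.  0. -0.  0.  0. -0. -0.  0. -0.]
[ 0.47146702  0.39798682 -0.4713261 ] 0.025920341022778348
```

View pics/w2c.png

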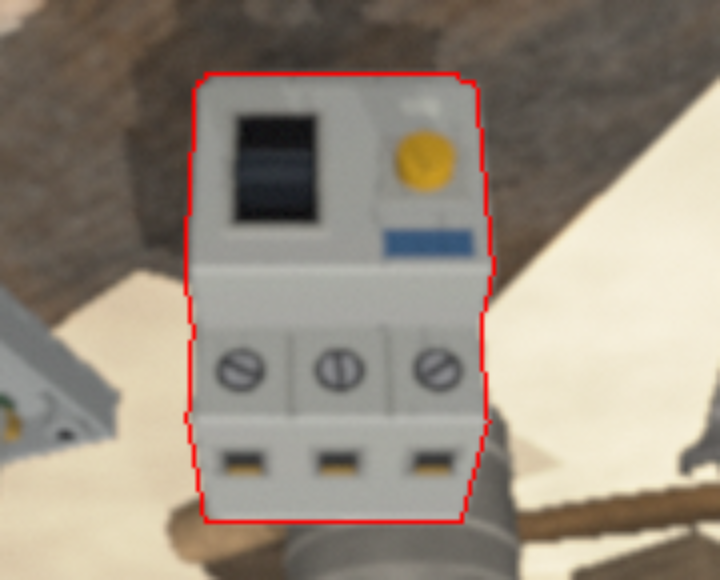

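```bash
python3 - <<'E'
from kin import *
p0,T0=pose(); R=rcdR(-.468,0);T=toolT(R,.785,1)
p=np.array([.4714,.398,0])+R.apply([-.008,0,.055])+T.apply([0,0,.019]); 
print(p0,p); rows(p0,T0,p,T,6,0); print(ik(p,T,telemetry.get_state()["qpos"]))
print(T.inv().apply(p-p0))
E
```

```text
[0.41070816 0.42510055 0.14143282] [0.47624584 0.39555066 0.04155962]
6 rows of [[-0.001, 0.0, -0.0], [10.9, -4.9, -16.6], 0] tot rot 0.006 tot mm [ 65.5 -29.5 -99.9]
(array([ 0.99972963,  0.57875612,  1.87886328, -1.06367389,  0.93449449,
        0.6737999 ]), np.float64(1.0543183687206079e-10))
[0.01978785 0.00319173 0.12141373]
```

Call:
{"name": "arm_command", "arguments": {"newtons": 35, "steps": [[[0,0,0],[-11,9,-14],0],[[0,0,0],[15.3,-7.7,-17.2],0],[[0,0,0],[15.3,-7.7,-17.2],0],[[0,0,0],[15.3,-7.7,-17.2],0],[[0,0,0],[15.3,-7.7,-17.2],0],[[0,0,0],[15.3,-7.7,-17.1],0],[[0,0,0],[0,0,0],0],[[0,0,0],[0,0,0],60],[[0,0,0],[0,0,0],120],[[0,0,0],[0,0,0],120],[[0,0,0],[0,0,0],120],[[0,0,0],[0,0,0],120],[[0,0,0],[0,0,0],120]]}}

```text
clock: 6.12
position: [0.4745, 0.398, 0.0415]
ee_rot: [0.373, 0.214, 0.899, -0.084]
contact_force: [-5.0, 2.4, 5.8]
width: 0.0537
```

```bash
python3 - <<'E'
from log import *
s=logq(); print(s["qpos"],s["clock"],s["position"],s["contact_force"],s["moment"],s["width"])
im=imaging.get_image("side"); crop(im,200,180,160,120,5,"s3.png")
im=imaging.get_image("wrist"); cv2.imwrite("pics/w3.png",im)
E
```

```text
[ 1.00390363  0.57698416  1.88286346 -1.06906547  0.92857773  0.68362163] 6.125 [0.47445722 0.3980035  0.04154112] [-4.97021355  2.4425977   5.8141335 ] [-0.02451584  0.38844933 -0.15525626] 0.05367097430853682
```

View pics/s3.png

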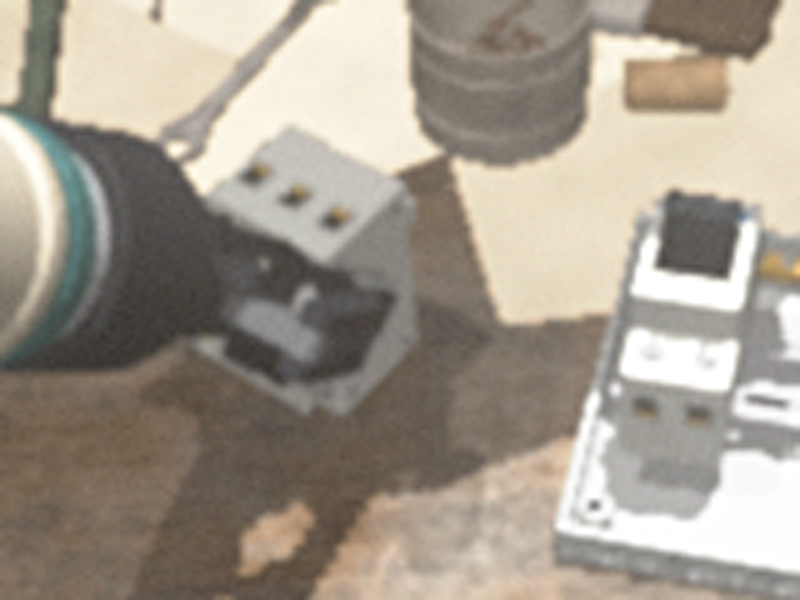

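View pics/w3.png

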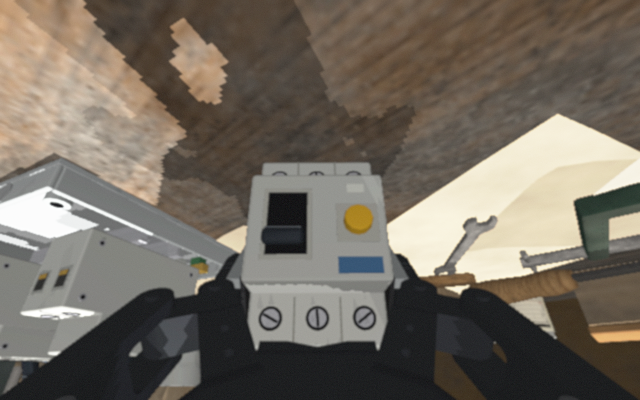

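```bash
cat > plan_lay.py <<'E'
from kin import *
from fit import corners,boxes
p0,T0=pose(); R0=rcdR(-.468,0); o0=np.array([.4714,.398,0])
rel=R0.inv()*T0; rp=R0.inv().apply(p0-o0); print("rel p",rp)
q=telemetry.get_state()["qpos"]
def tcp(R,cen): return cen+R.apply(rp-[0,0,.0425])
R1=rcdR(-1.2,np.pi/2); T1=R1*rel
pl=p0+[0,0,.05]; pe=tcp(R1,np.array([.40,.45,.029+.045]))
n=14; rows(pl,T0,pe,T1,n,120)
rv=(T1*T0.inv()).as_rotvec()/n
C=np.vstack([corners(b) for b in boxes])
for i in range(0,n+1,2):
    T=Rn.from_rotvec(rv*i)*T0; p=pl+(pe-pl)*i/n; R=T*rel.inv(); o=p-R.apply(rp); W=R.apply(C)+o
    q,e=ik(p,T,q); print(i,np.round(q,2),round(e,4),"minz",W[:,2].min().round(3),"xy",W.min(0).round(3)[:2],W.max(0).round(3)[:2],"wc",np.round(p-T.apply([0,0,TH[6]]),2),"body",np.round(p-T.apply([0,0,.073]),3))
E
python3 plan_lay.py
```

```text
rel p [0.00273298 0.00137617 0.04153504]
14 rows of [[0.085, 0.077, -0.041], [-5.3, 3.8, -1.4], 120] tot rot 1.699 tot mm [-73.5  53.4 -20.3]
0 [ 1.    0.5   1.84 -1.    0.99  0.57] 0.0 minz 0.05 xy [0.424 0.364] [0.507 0.44 ] wc [0.24 0.51 0.35] body [0.428 0.421 0.143]
2 [ 0.92  0.44  1.8  -0.74  0.9   0.4 ] 0.0 minz 0.042 xy [0.41  0.364] [0.5   0.453] wc [0.28 0.49 0.39] body [0.428 0.422 0.15 ]
4 [ 0.82  0.4   1.78 -0.45  0.85  0.21] 0.0 minz 0.037 xy [0.399 0.366] [0.495 0.463] wc [0.33 0.45 0.43] body [0.428 0.421 0.154]
6 [ 0.71  0.38  1.78 -0.14  0.82  0.01] 0.0 minz 0.035 xy [0.389 0.369] [0.488 0.472] wc [0.37 0.41 0.44] body [0.429 0.419 0.154]
8 [ 0.59  0.37  1.79  0.18  0.84 -0.21] 0.0 minz 0.035 xy [0.381 0.374] [0.48  0.482] wc [0.41 0.36 0.44] body [0.429 0.415 0.152]
10 [ 0.47  0.39  1.82  0.47  0.88 -0.4 ] 0.0 minz 0.039 xy [0.372 0.381] [0.469 0.49 ] wc [0.45 0.31 0.42] body [0.428 0.41  0.145]
12 [ 0.37  0.43  1.87  0.73  0.96 -0.58] 0.0 minz 0.044 xy [0.365 0.39 ] [0.456 0.496] wc [0.48 0.26 0.38] body [0.424 0.406 0.135]
14 [ 0.27  0.5   1.93  0.95  1.05 -0.74] 0.0 minz 0.045 xy [0.359 0.401] [0.441 0.499] wc [0.49 0.21 0.33] body [0.419 0.403 0.123]
```

Call:
{"name": "arm_command", "arguments": {"steps": [[[0,0,0],[0,0,5],120],[[0,0,0],[0,0,15],120],[[0,0,0],[0,0,15],120],[[0,0,0],[0,0,15],120],[[0,0,0],[0,0,0],120]]}}

```text
clock: 6.85
position: [0.4753, 0.3979, 0.0925]
ee_rot: [0.373, 0.214, 0.899, -0.084]
contact_force: [0.7, 0.4, -2.9]
width: 0.0532
```

```bash
python3 - <<'E'
from log import *
s=logq(); print(s["clock"],s["position"],s["contact_force"],s["moment"],s["width"])
im=imaging.get_image("side"); crop(im,200,150,160,150,4,"s4.png")
E
```

```text
6.85 [0.47526097 0.3979232  0.09248731] [ 0.69451747  0.36500117 -2.90639137] [0.28021828 0.5829633  0.04545632] 0.05324983273861841
```

View pics/s4.png

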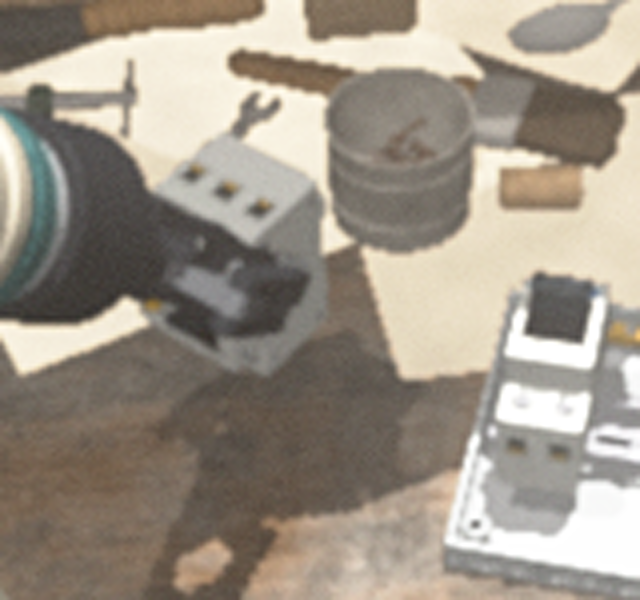

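Call:
{"name": "arm_command", "arguments": {"steps": [[[0.085,0.077,-0.041],[-5.3,3.8,-1.4],120],[[0.085,0.077,-0.041],[-5.3,3.8,-1.4],120],[[0.085,0.077,-0.041],[-5.3,3.8,-1.4],120],[[0.085,0.077,-0.041],[-5.3,3.8,-1.4],120],[[0.085,0.077,-0.041],[-5.3,3.8,-1.4],120],[[0.085,0.077,-0.041],[-5.3,3.8,-1.4],120],[[0.085,0.077,-0.041],[-5.3,3.8,-1.4],120],[[0.085,0.077,-0.041],[-5.3,3.8,-1.4],120],[[0.085,0.077,-0.041],[-5.3,3.8,-1.4],120],[[0.085,0.077,-0.041],[-5.3,3.8,-1.4],120],[[0.085,0.077,-0.041],[-5.3,3.8,-1.4],120],[[0.085,0.077,-0.041],[-5.3,3.8,-1.4],120],[[0.085,0.077,-0.041],[-5.3,3.8,-1.4],120],[[0.085,0.077,-0.041],[-5.3,3.8,-1.4],120],[[0,0,0],[0,0,0],120],[[0,0,0],[0,0,0],120]]}}

```text
clock: 8.9
position: [0.4006, 0.4502, 0.0707]
ee_rot: [-0.316, 0.523, 0.76, 0.22]
contact_force: [1.5, 0.3, -4.1]
width: 0.0536
```

```bash
python3 - <<'E'
from log import *
s=logq(); print(s["clock"],s["qpos"],s["position"],s["contact_force"],s["moment"],s["width"])
im=imaging.get_image("side"); crop(im,180,150,200,150,4,"s5.png")
P=imaging.camera_params("wrist")
im=imaging.get_image("wrist"); cv2.imwrite("pics/w5.png",im)
E
```

```text
8.9 [ 0.26945395  0.50425347  1.93689761  0.95297009  1.05114749 -0.74348457] [0.40064279 0.45019466 0.07072446] [ 1.51671881  0.30212729 -4.0997433 ] [-0.61287659 -0.19259431 -0.00997486] 0.05357747504151813
```

View pics/s5.png

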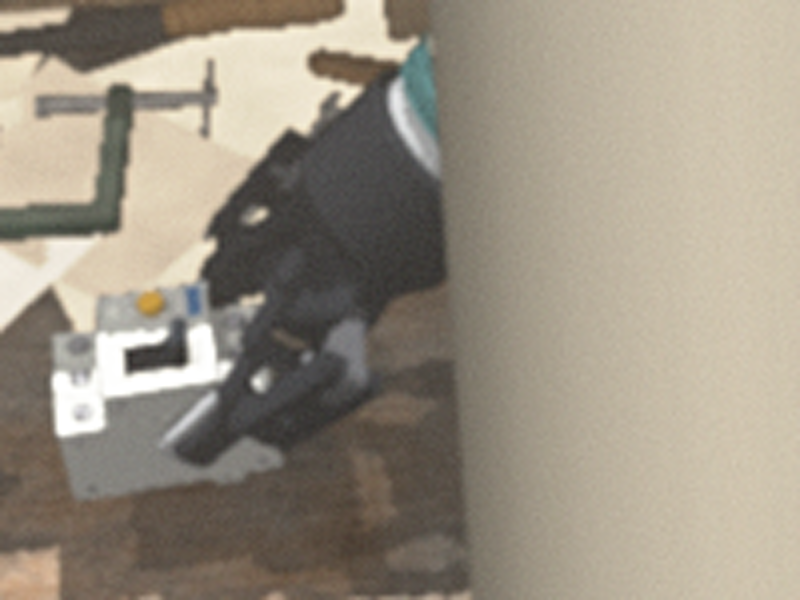

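View pics/w5.png

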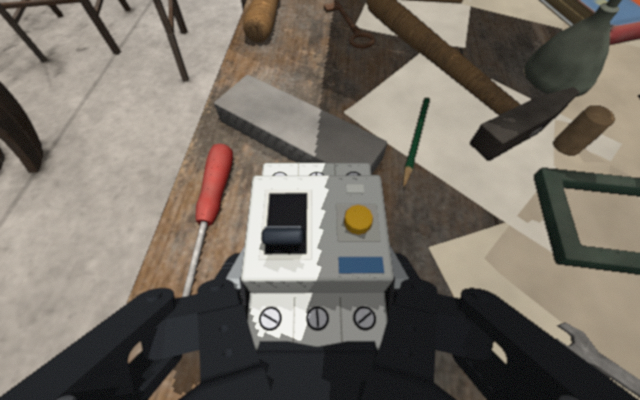

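Call:
{"name": "arm_command", "arguments": {"steps": [[[0,0,0],[0,0,-15],120],[[0,0,0],[0,0,-15],120],[[0,0,0],[0,0,-8],120],[[0,0,0],[0,0,-2],120],[[0,0,0],[0,0,-2],120],[[0,0,0],[0,0,0],120]]}}

```text
clock: 9.75
position: [0.4006, 0.4504, 0.029]
ee_rot: [-0.317, 0.524, 0.76, 0.22]
contact_force: [0.1, -0.6, -3.7]
width: 0.0535
```

Call:
{"name": "arm_command", "arguments": {"steps": [[[0,0,0],[0,0,-1],120],[[0,0,0],[0,0,-1],120],[[0,0,0],[0,0,-0.5],120],[[0,0,0],[0,0,0],120]]}}

```text
clock: 10.25
position: [0.4006, 0.4505, 0.027]
ee_rot: [-0.317, 0.523, 0.759, 0.221]
contact_force: [-0.7, -1.7, 2.0]
width: 0.0535
```

Call:
{"name": "arm_command", "arguments": {"steps": [[[0,0,0],[0,0,-0.5],120],[[0,0,0],[0,0,0],120],[[0,0,0],[0,0,0],90],[[0,0,0],[0,0,0],60],[[0,0,0],[0,0,0],0],[[0,0,0],[0,0,0],0],[[0,0,0],[0,0,0],0]]}}

```text
clock: 11.12
position: [0.4005, 0.4504, 0.0258]
ee_rot: [-0.317, 0.524, 0.76, 0.22]
contact_force: [0.9, 0.1, -0.1]
width: 0.0856
```

```bash
python3 - <<'E'
from log import *
s=logq(); print(s["clock"],s["position"],s["contact_force"],s["moment"],s["width"])
im=imaging.get_image("side"); crop(im,180,150,200,150,4,"s6.png")
P=imaging.camera_params("wrist")
im=imaging.get_image("wrist"); cv2.imwrite("pics/w6.png",im)
from kin import *
T=pose()[1]; print("back off dir",-T.apply([0,0,1]), "x",T.apply([1,0,0]))
E
```

```text
11.125 [0.4004596  0.45040074 0.02583886] [ 0.85290653  0.14737294 -0.08119204] [-0.33016553 -0.18387645  0.01642988] 0.08558087200396997
back off dir [ 0.25056897 -0.66636193  0.70226559] x [-0.25091063  0.65591837  0.71190937]
```

View pics/s6.png

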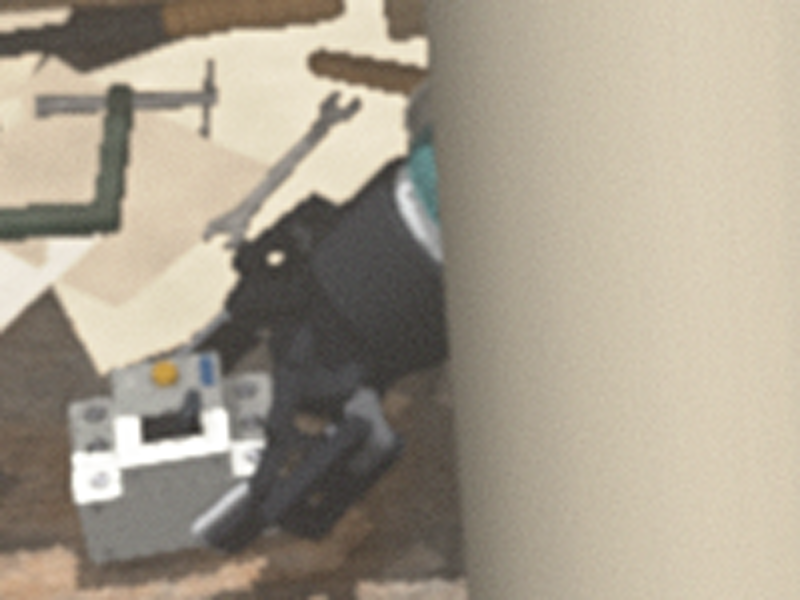

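View pics/w6.png

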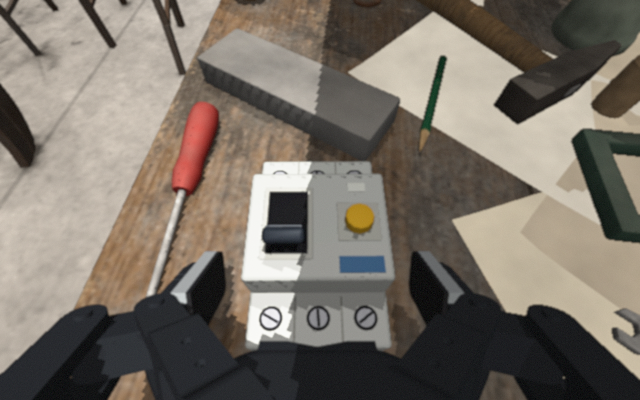

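```bash
python3 - <<'E'
from kin import *
p0,T0=pose(); d=-T0.apply([0,0,1]); p1=p0+d*.09; print(p1)
T1=rz(-1.2)*Rn.from_matrix(np.array([[0,1,0],[1,0,0],[0,0,-1.]]))  # cols tool x,y,z: x=+Y,y=+X
rows(p0,T0,p1,T0,4,0)
p2=np.array([.40,.45,.20]); rows(p1,T0,p2,T1,8,0)
q=telemetry.get_state()["qpos"]
for p,T in((p1,T0),(p2,T1)):
    q,e=ik(p,T,q); print(np.round(q,2),round(e,4))
T3=rz(-.05)*Rn.from_matrix(np.array([[0,1,0],[1,0,0],[0,0,-1.]]))
for tilt in (0,.4):
    q,e=ik(np.array([.46,.213,.15]),ry(tilt)*T3,q); print("tray",np.round(q,2),round(e,4))
E
```

```text
[0.42301145 0.39039406 0.0890577 ]
4 rows of [[0.0, 0.0, 0.0], [5.6, -15.0, 15.8], 0] tot rot 0.0 tot mm [ 22.6 -60.   63.2]
8 rows of [[-0.1, 0.045, -0.184], [-2.9, 7.5, 13.9], 0] tot rot 1.714 tot mm [-23.   59.6 110.9]
[ 0.15  0.48  1.92  0.87  1.14 -0.76] 0.0
[0.73 0.33 1.5  0.   1.31 1.93] 0.0
tray [ 0.3   0.24  1.78 -0.    1.13  0.35] 0.0
tray [0.23 0.44 1.53 0.09 1.56 0.26] 0.0
```

Call:
{"name": "arm_command", "arguments": {"steps": [[[0,0,0],[5.6,-15,15.8],0],[[0,0,0],[5.6,-15,15.8],0],[[0,0,0],[5.6,-15,15.8],0],[[0,0,0],[5.6,-15,15.8],0],[[-0.08,0.036,-0.147],[-2.3,6,11],0],[[-0.08,0.036,-0.147],[-2.3,6,11],0],[[-0.08,0.036,-0.147],[-2.3,6,11],0],[[-0.08,0.036,-0.147],[-2.3,6,11],0],[[-0.08,0.036,-0.147],[-2.3,6,11],0],[[-0.08,0.036,-0.147],[-2.3,6,11],0],[[-0.08,0.036,-0.147],[-2.3,6,11],0],[[-0.08,0.036,-0.147],[-2.3,6,11],0],[[-0.08,0.036,-0.147],[-2.3,6,11],0],[[-0.08,0.036,-0.147],[-2.3,6,11],0],[[0,0,0],[0,0,0],0]]}}

```text
clock: 13.1
position: [0.4008, 0.4484, 0.1928]
ee_rot: [-0.024, 0.973, 0.229, 0.01]
contact_force: [0.6, -1.0, -0.0]
width: 0.0853
```

```bash
python3 - <<'E'
from kin import *
import fit,pickle
s=logq(); print(s["clock"],s["qpos"],s["position"],s["contact_force"])
P=imaging.camera_params("wrist")
im=imaging.get_image("wrist"); cv2.imwrite("pics/w7.png",im)
ms={}
r=finder.cut_out("wrist","rcd")[0]; print(r["score"],r["extent"]); m=r["pixels"].astype(float); np.save("rcdw7.npy",m); pickle.dump(P,open("w7.pkl","wb"))
class I: camera_params=staticmethod(lambda n:P)
fit.imaging=I
def Rf(v):
    R=rcdR(v[2],np.pi/2); return R.as_matrix(), np.array([v[0],v[1],.029])-R.apply([0,0,.0425])
x,f=fit.fit(Rf,[.40,.45,-1.2],{"wrist":m},[.01,.01,.1]); print(x,f)
mm=fit.mask("wrist",*Rf(x),P)
c1,_=cv2.findContours((mm>.5).astype(np.uint8),0,1)
cv2.drawContours(im,c1,-1,(0,0,255),1); 
l,t,w,h=[int(v) for v in r["extent"]]
cv2.imwrite("pics/w7c.png",cv2.resize(im[t-15:t+h+15,l-15:l+w+15],None,fx=3,fy=3))
E
```

```text
13.1 [0.70489522 0.31495137 1.54702193 0.03616463 1.23938638 1.80161944] [0.40078321 0.4484184  0.19278992] [ 0.60737406 -0.98271056 -0.0348444 ]
0.89 [276.7, 158.5, 96.4, 73.7]
[ 0.4009034   0.44931998 -1.20796889] 0.02495204978543141
```

View pics/w7.png

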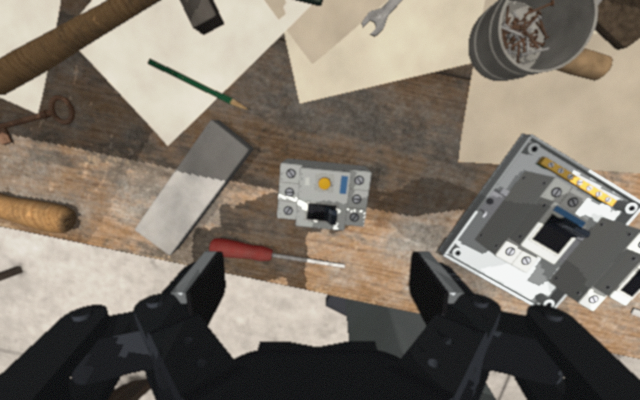

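View pics/w7c.png

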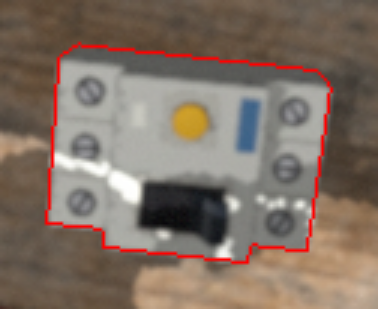

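```bash
cat >> kin.py <<'E'
DOWN=Rn.from_matrix(np.array([[0,1,0],[1,0,0],[0,0,-1.]]))
E
python3 - <<'E'
from kin import *
p0,T0=pose(); T1=rz(-1.208)*DOWN
p=np.array([.4009,.4493,.10]); rows(p0,T0,p,T1,3,0); 
E
```

```text
3 rows of [[-0.017, 0.003, -0.033], [0.4, 1.1, -30.4], 0] tot rot 0.111 tot mm [  1.3   3.3 -91.2]
```

Call:
{"name": "arm_command", "arguments": {"steps": [[[-0.017,0.003,-0.033],[0.4,1.1,-30],0],[[-0.017,0.003,-0.033],[0.4,1.1,-30],0],[[-0.017,0.003,-0.033],[0.4,1.1,-30],0],[[0,0,0],[0,0,0],0]]}}

```text
clock: 13.7
position: [0.3995, 0.4474, 0.0989]
ee_rot: [0.002, 0.984, 0.18, -0.003]
contact_force: [-0.4, -0.8, -0.1]
width: 0.0856
```

```bash
python3 - <<'E'
from kin import *
p0,T0=pose(); T1=rz(-1.208)*DOWN
print(p0); rows(p0,T0,[.4009,.4493,.053],T1,4,0)
im=imaging.get_image("wrist"); cv2.imwrite("pics/w8.png",im)
im=imaging.get_image("side"); crop(im,160,150,200,150,4,"s8.png")
E
```

```text
[0.39945056 0.4473946  0.09891105]
4 rows of [[0.001, -0.001, 0.0], [0.4, 0.5, -11.5], 0] tot rot 0.008 tot mm [  1.4   1.9 -45.9]
```

View pics/w8.png

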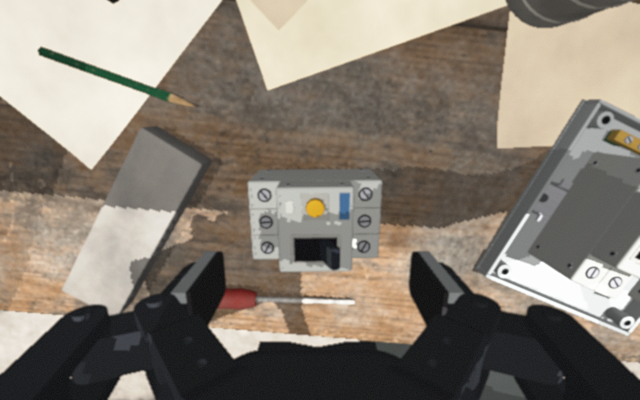

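View pics/s8.png

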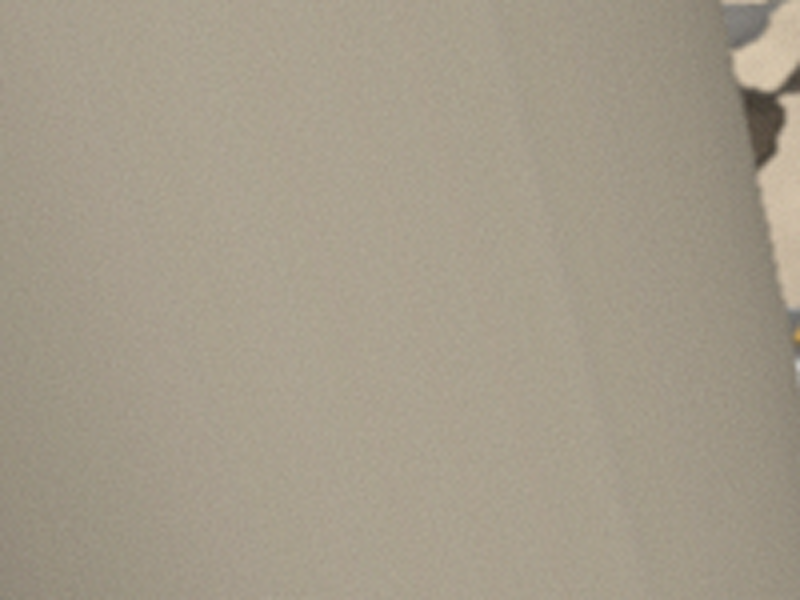

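Call:
{"name": "arm_command", "arguments": {"newtons": 60, "steps": [[[0.001,-0.001,0],[0.4,0.5,-14],0],[[0.001,-0.001,0],[0.4,0.5,-14],0],[[0.001,-0.001,0],[0.4,0.5,-10],0],[[0.001,-0.001,0],[0.2,0.4,-8],0],[[0,0,0],[0,0,0],0],[[0,0,0],[0,0,0],60],[[0,0,0],[0,0,0],90]]}}

```text
clock: 14.68
position: [0.4029, 0.4524, 0.0561]
ee_rot: [-0.001, 0.984, 0.179, 0.003]
contact_force: [0.8, -0.5, -0.2]
width: 0.0555
```

Call:
{"name": "arm_command", "arguments": {"steps": [[[0,0,0],[-1,-1.5,-1.5],90],[[0,0,0],[-1,-1.5,-1.5],90],[[0,0,0],[0,0,0],90],[[0,0,0],[0,0,0],90]]}}

```text
clock: 15.18
position: [0.4006, 0.4491, 0.0527]
ee_rot: [-0.001, 0.984, 0.179, 0.002]
contact_force: [0.7, -0.2, 0.0]
width: 0.0554
```

```bash
python3 - <<'E'
from kin import *
s=telemetry.get_state(); print(s["clock"],s["position"],s["contact_force"],s["width"])
im=imaging.get_image("wrist"); cv2.imwrite("pics/w9.png",im)
E
```

```text
15.175 [0.40062207 0.4490841  0.05267252] [ 0.68897055 -0.23578325  0.03135547] 0.055374809477507184
```

View pics/w9.png

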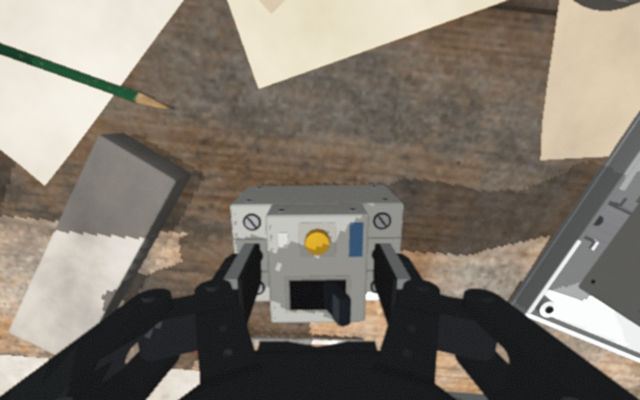

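Call:
{"name": "arm_command", "arguments": {"newtons": 60, "steps": [[[0,0,0],[0,0,0],110],[[0,0,0],[0,0,0],140],[[0,0,0],[0,0,0],140],[[0,0,0],[0,0,0],140],[[0,0,0],[0,0,0],140]]}}

```text
clock: 15.85
position: [0.4009, 0.4494, 0.0531]
ee_rot: [-0.001, 0.984, 0.179, 0.003]
contact_force: [-0.2, 0.2, 5.0]
width: 0.0434
```

```bash
python3 - <<'E'
from kin import *
s=telemetry.get_state(); print(s["clock"],s["position"],s["contact_force"],s["moment"],s["width"])
im=imaging.get_image("wrist"); cv2.imwrite("pics/w10.png",im)
E
```

```text
15.85 [0.40092663 0.44937597 0.05308757] [-0.24892048  0.20091617  4.95188619] [-0.00949255 -0.01353968  0.04598423] 0.043400770435175824
```

View pics/w10.png

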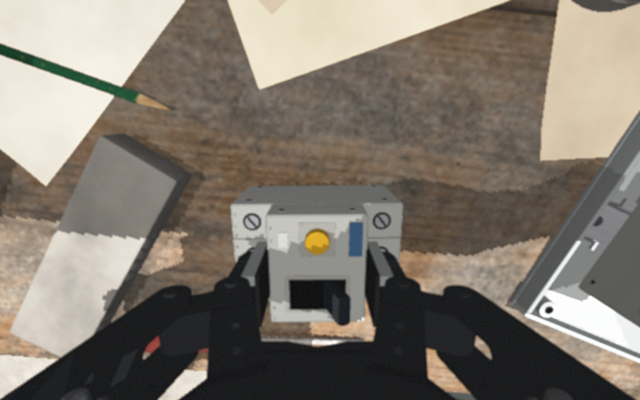

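```bash
cat > clip.py <<'E'
from kin import *
YAW=-.05; PL=np.array([.463,.2135,.020])
def tcp_from(rail_local,tilt,PL=PL,YAW=YAW,h=.046,dx=0):
    """rail_local: rail frame coords (x,z) of rcd_rail point; returns TCP pos, T"""
    T=rz(YAW)*ry(tilt)*DOWN
    p=PL+rz(YAW).apply([rail_local[0],0,rail_local[1]])-T.apply([dx,0,h]); return p,T
def L(t): return np.array([np.cos(t),-np.sin(t)])
E_=np.array([.0175,0])
def at_edge(z,tilt,up=0): # edge contacts back at rcd z (m), lifted normal by up(world z)
    return E_-(z-.0425)*L(tilt)+[0,up]
E
python3 - <<'E'
from clip import *
p0,T0=pose()
p,T=tcp_from(at_edge(.054,.33,.09),.33); print(p)
p1=p0+[0,0,.13]; 
rows(p0,T0,p1,T0,4,140); rows(p1,T0,p,T,10,140)
q=telemetry.get_state()["qpos"]
for i in range(11):
    Ti=Rn.from_rotvec((T*T0.inv()).as_rotvec()*i/10)*T0; q,e=ik(p1+(p-p1)*i/10,Ti,q)
    if i%5==0: print(np.round(q,2),round(e,4))
for k in [(.054,.33,0),(.061,.33,0),(.0605,0,0)]:
    pp,TT=tcp_from(at_edge(*k),k[1]); q,e=ik(pp,TT,q); print(k,pp,np.round(q,2),round(e,4),"wc",pp-TT.apply([0,0,TH[6]]))
E
```

```text
[0.48449959 0.21242412 0.15724444]
4 rows of [[0.0, 0.0, 0.0], [0.0, 0.0, 32.5], 140] tot rot 0.0 tot mm [  0.   0. 130.]
10 rows of [[0.02, 0.028, 0.115], [8.4, -23.7, -2.6], 140] tot rot 1.202 tot mm [  83.6 -237.   -25.9]
[ 0.73  0.34  1.53 -0.    1.26  1.94] 0.0
[0.43 0.34 1.58 0.13 1.34 1.03] 0.0
[0.22 0.43 1.51 0.09 1.52 0.25] 0.0
(0.054, 0.33, 0) [0.48449959 0.21242412 0.06724444] [0.22 0.51 1.62 0.09 1.33 0.24] 0.0 wc [0.60246566 0.2065209  0.41207688]
(0.061, 0.33, 0) [0.47788557 0.2127551  0.06951274] [0.22 0.5  1.63 0.09 1.33 0.24] 0.0 wc [0.59585164 0.20685188 0.41434518]
(0.0605, 0, 0) [0.46250062 0.21352499 0.066     ] [ 0.3   0.33  1.89 -0.    0.92  0.35] 0.0 wc [0.46250062 0.21352499 0.4305    ]
```

```bash
python3 - <<'E'
from h import *
for q in [(0,130),(150,95),(320,62),(480,12)]: print("top",q,ray("top",q,.28).round(3))
for q in [(0,62),(200,47),(470,40)]: print("side",q,ray("side",q,.28).round(3))
E
```

```text
top (0, 130) [0.579 0.773 0.28 ]
top (150, 95) [0.631 0.562 0.28 ]
top (320, 62) [0.68  0.325 0.28 ]
top (480, 12) [0.754 0.103 0.28 ]
side (0, 62) [0.582 0.87  0.28 ]
side (200, 47) [0.684 0.546 0.28 ]
side (470, 40) [0.78  0.071 0.28 ]
```

Call:
{"name": "arm_command", "arguments": {"steps": [[[0,0,0],[0,0,5],140],[[0,0,0],[0,0,30],140],[[0,0,0],[0,0,40],140],[[0,0,0],[0,0,40],140],[[0,0,0],[0,0,15],140],[[0,0,0],[0,0,0],140]]}}

```text
clock: 16.65
position: [0.4005, 0.449, 0.1825]
ee_rot: [-0.001, 0.984, 0.179, 0.002]
contact_force: [-0.8, 0.4, -2.3]
width: 0.0434
```

```bash
python3 - <<'E'
from kin import *
s=telemetry.get_state(); print(s["clock"],s["position"],s["contact_force"],s["moment"],s["width"])
im=imaging.get_image("wrist"); cv2.imwrite("pics/w11.png",im)
im=imaging.get_image("top"); cv2.imwrite("pics/t11.png",im)
E
```

```text
16.65 [0.40049128 0.44901887 0.18252236] [-0.82045984  0.37332991 -2.2660521 ] [-0.10206732  0.02292656 -0.01657406] 0.04342677555277074
```

View pics/w11.png

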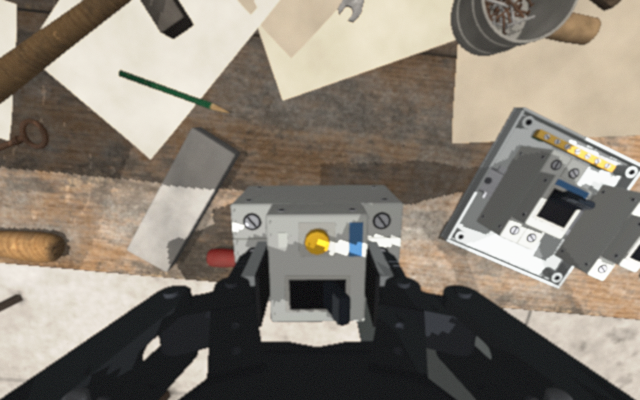

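View pics/t11.png

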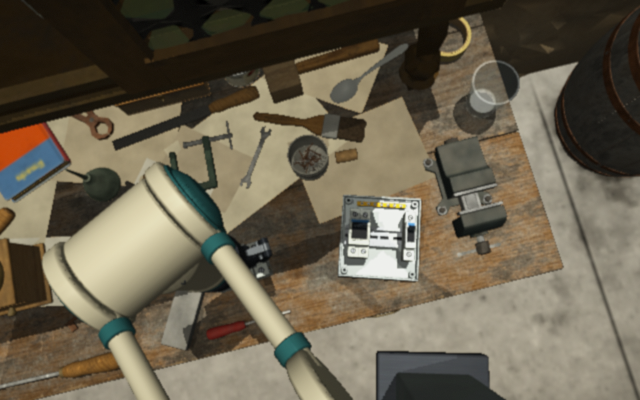

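Call:
{"name": "arm_command", "arguments": {"steps": [[[0.02,0.028,0.115],[8.4,-23.7,2],140],[[0.02,0.028,0.115],[8.4,-23.7,2],140],[[0.02,0.028,0.115],[8.4,-23.7,2],140],[[0.02,0.028,0.115],[8.4,-23.7,2],140],[[0.02,0.028,0.115],[8.4,-23.7,2],140],[[0.02,0.028,0.115],[8.4,-23.7,2],140],[[0.02,0.028,0.115],[8.4,-23.7,2],140],[[0.02,0.028,0.115],[8.4,-23.7,2],140],[[0.02,0.028,0.115],[8.4,-23.7,2],140],[[0.02,0.028,0.115],[8.4,-23.7,2],140],[[0,0,0],[0,0,0],140],[[0,0,0],[0,0,0],140]]}}

```text
clock: 18.25
position: [0.4839, 0.2124, 0.2014]
ee_rot: [-0.119, 0.715, 0.679, -0.112]
contact_force: [-0.1, 0.3, -2.9]
width: 0.0433
```

```bash
python3 - <<'E'
from clip import *
import pickle
s=telemetry.get_state(); print(s["clock"],s["position"],s["contact_force"],s["moment"],s["width"])
P=imaging.camera_params("wrist");pickle.dump((P,pose()[0],pose()[1].as_quat()),open("w12.pkl","wb"))
im=imaging.get_image("wrist"); cv2.imwrite("pics/w12.png",im)
im=imaging.get_image("top"); cv2.imwrite("pics/t12.png",im); crop(im,310,150,140,150,4,"t12z.png")
p,T=tcp_from(at_edge(.054,.33,.09),.33);p0,T0=pose();print((T*T0.inv()).as_rotvec(),p-p0)
E
```

```text
18.25 [0.48393802 0.21235774 0.20136724] [-0.07583833  0.31602329 -2.8566428 ] [-0.05530111 -0.31682605 -0.05106067] 0.04330542764804871
[-0.00120182  0.0024841   0.00029304] [ 0.00067168 -0.00023948 -0.04483668]
```

View pics/w12.png

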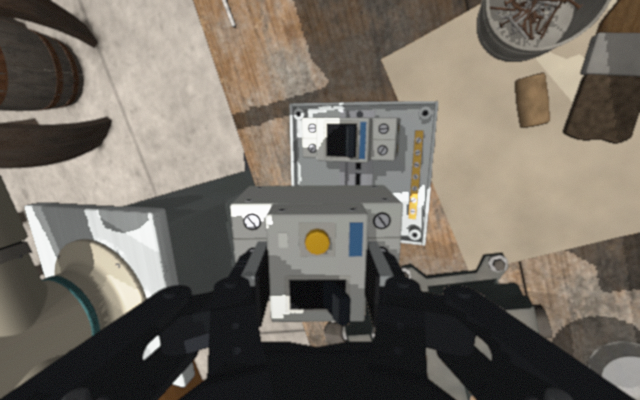

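View pics/t12z.png

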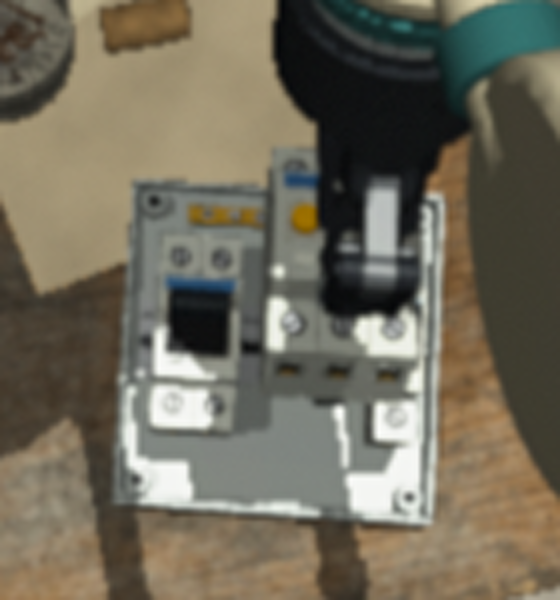

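```bash
python3 - <<'E'
from h import *
im=cv2.imread("pics/w12.png"); crop(im,280,92,165,110,4.8,"w12z.png")
E
```

```text
(no output)
```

View pics/w12z.png

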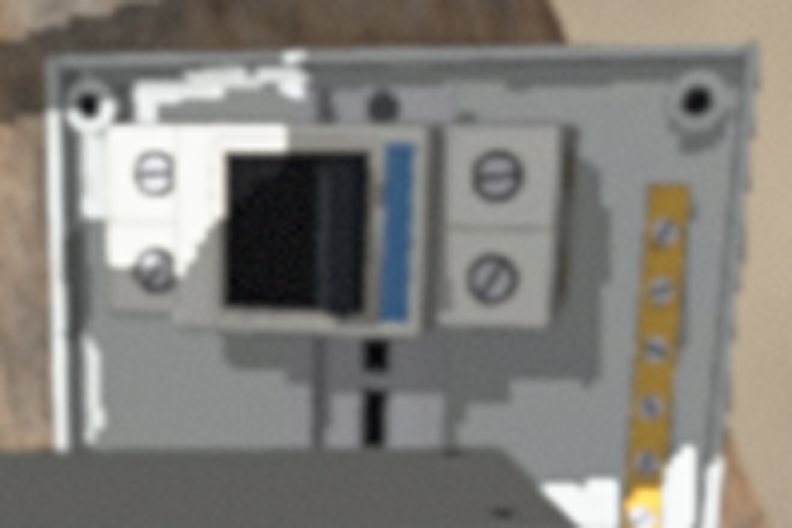

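```bash
cat > brk.py <<'E'
from clip import *
import pickle
P12=pickle.load(open("w12.pkl","rb"))[0]; P1=pickle.load(open("w1.pkl","rb")); PT=imaging.camera_params("top")
z12=lambda q:(q[0]/4.8+280-.4,q[1]/4.8+92-.4); z1=lambda q:(q[0]/5.9+310-.42,q[1]/5.9+85-.42); zt=lambda q:(q[0]/4+245-.4,q[1]/4+185-.4)
# model pts in rail frame (x, side, z) side: 'n' = near face of br2 (-y), 'f' far
obs={"w12":(P12,[((-42.5,0,44),z12((107,310))),((42.5,0,44),z12((550,327))),((-42.5,1,44),z12((107,124))),((42.5,1,44),z12((568,126))),((-22.5,0,62),z12((178,328))),((22.5,0,62),z12((420,334))),((22.5,1,62),z12((432,126)))]),
"w1":(P1,[((-42.5,0,44),z1((228,340))),((42.5,0,44),z1((640,330))),((-42.5,1,44),z1((222,168))),((42.5,1,44),z1((640,150))),((-22.5,0,62),z1((347,342))),((-22.5,1,62),z1((340,155)))]),
"top":(PT,[((-42.5,0,44),zt((491,294))),((42.5,0,44),zt((502,103))),((-42.5,1,44),zt((410,290))),((42.5,1,44),zt((425,98))),((-22.5,0,62),zt((497,245))),((-22.5,1,62),zt((413,240)))])}
def sol(keys,yawfix=None):
    def r(v):
        o=[]
        for k in keys:
            P,L_=obs[k]
            X=np.array([rz(v[2]).apply([a[0]/1000,v[1]*0+ (v[3] if a[1] else 0),a[2]/1000])+[v[0],v[1],.02] for a,_ in L_])
            o.append((proj("",X,P)-np.array([u for _,u in L_])).ravel())
        return np.concatenate(o)
    s=least_squares(r,[.463,.243,-.05,.036],loss="soft_l1"); return s.x,np.sqrt(np.mean(r(s.x)**2))
for k in (["w12"],["w1"],["top"],["w1","w12"],["w1","w12","top"]):
    x,e=sol(k); c=np.array([x[0],x[1],0])+rz(x[2]).apply([0,-.030,0]); print(k,np.round(x,4),"rms px",round(e,2),"place",c.round(4))
E
python3 brk.py
```

```text
['w12'] [ 0.4662  0.2452 -0.0512  0.0349] rms px 0.38 place [0.4647 0.2153 0.    ]
['w1'] [ 0.4639  0.2417 -0.0756  0.0346] rms px 0.86 place [0.4617 0.2118 0.    ]
['top'] [ 0.4636  0.2455 -0.0558  0.0348] rms px 0.29 place [0.462  0.2155 0.    ]
['w1', 'w12'] [ 0.4659  0.2447 -0.0417  0.0346] rms px 1.64 place [0.4646 0.2147 0.    ]
['w1', 'w12', 'top'] [ 0.4655  0.2448 -0.0452  0.0347] rms px 1.46 place [0.4642 0.2149 0.    ]
```

```bash
python3 - <<'E'
from clip import *
import pickle
P,p,qt=pickle.load(open("w12.pkl","rb")); T=Rn.from_quat(qt)
im=cv2.imread("pics/w12.png")
def W(x,y,z): # rcd back-referenced: x=rcd y(tool x), y=rcd z-42.5, z height above back
    return p+T.apply([x/1000,y/1000,.046-z/1000])
pts=[]
for x in (-27,27):
    for y in(-22.5,22.5): pts.append((x,y,62)); pts.append((x,y,44))
    for y in(-42.5,42.5): pts.append((x,y,44)); pts.append((x,y,0))
pts.append((15.5,0,67))
im2=cv2.resize(im[150:350,200:440],None,fx=3.3,fy=3.3,interpolation=2)
for q in pts:
    u=proj("",W(*q),P)[0]; v=((u-[200,150])*3.3+1.2).astype(int); cv2.circle(im2,tuple(int(a) for a in v),3,(0,0,255),-1)
cv2.imwrite("pics/w12r.png",im2)
E
```

```text
(no output)
```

View pics/w12r.png

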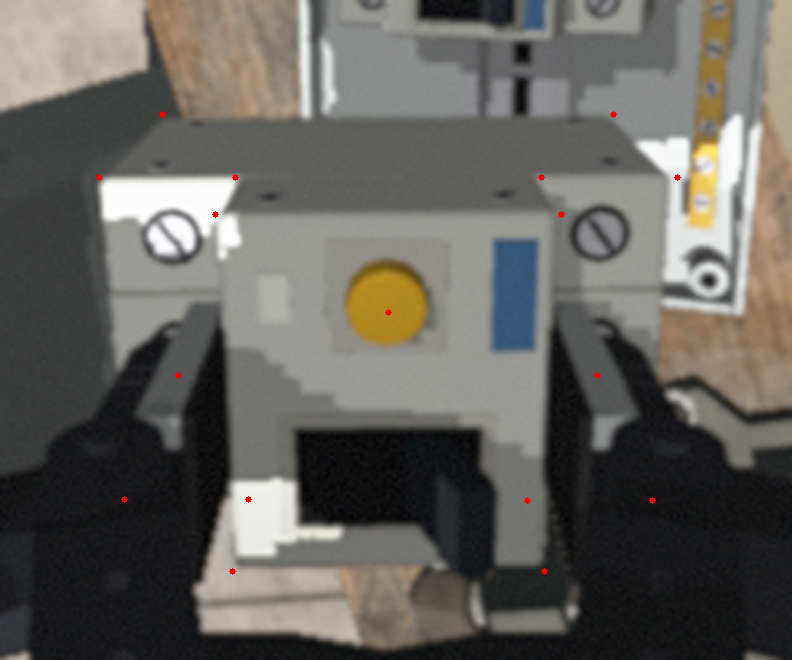

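```bash
sed -i 's/^YAW=.*/YAW=-.052; PL=np.array([.4645,.2150,.020])/' clip.py; python3 - <<'E'
from clip import *
p0,T0=pose()
for up in (.03,.006,0):
    p,T=tcp_from(at_edge(.0535,.33,up),.33); print(up,p-p0,(T*T0.inv()).as_rotvec())
E
```

```text
0.03 [ 0.00264187  0.00119294 -0.1049987 ] [-0.00119934  0.0024853  -0.00170696]
0.006 [ 0.00264187  0.00119294 -0.1289987 ] [-0.00119934  0.0024853  -0.00170696]
0 [ 0.00264187  0.00119294 -0.1349987 ] [-0.00119934  0.0024853  -0.00170696]
```

Call:
{"name": "arm_command", "arguments": {"steps": [[[-0.001,0.002,-0.002],[1.3,0.6,-15],140],[[0,0,0],[1.3,0.6,-25],140],[[0,0,0],[0,0,-25],140],[[0,0,0],[0,0,-10],140],[[0,0,0],[0,0,0],140],[[0,0,0],[0,0,0],140]]}}

```text
clock: 19.1
position: [0.4877, 0.2135, 0.1283]
ee_rot: [-0.118, 0.716, 0.679, -0.112]
contact_force: [-0.2, 1.1, -2.8]
width: 0.0434
```

```bash
python3 - <<'E'
from clip import *
import pickle
p0,T0=pose(); s=telemetry.get_state(); print(s["clock"],p0,s["contact_force"])
for up in (.03,.006,0):
    p,T=tcp_from(at_edge(.0535,.33,up),.33); print(up,(p-p0).round(4),(T*T0.inv()).as_rotvec())
P=imaging.camera_params("wrist")
im=imaging.get_image("wrist"); cv2.imwrite("pics/w13.png",im); crop(im,200,80,240,180,3.3,"w13z.png");pickle.dump((P,p0,T0.as_quat()),open("w13.pkl","wb"))
im=imaging.get_image("top"); cv2.imwrite("pics/t13.png",im); crop(im,325,180,110,120,5,"t13z.png")
E
```

```text
19.1 [0.48767609 0.21353236 0.12833008] [-0.22977272  1.06325746 -2.82339959]
0.03 [-0.0012  0.0003 -0.0312] [-0.000528    0.00308662  0.00030078]
0.006 [-0.0012  0.0003 -0.0552] [-0.000528    0.00308662  0.00030078]
0 [-0.0012  0.0003 -0.0612] [-0.000528    0.00308662  0.00030078]
```

View pics/w13z.png

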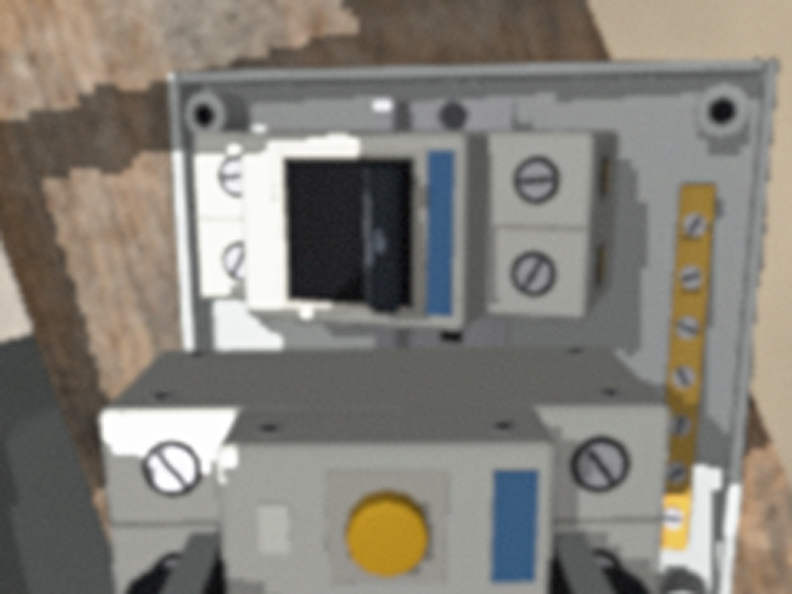

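View pics/t13z.png

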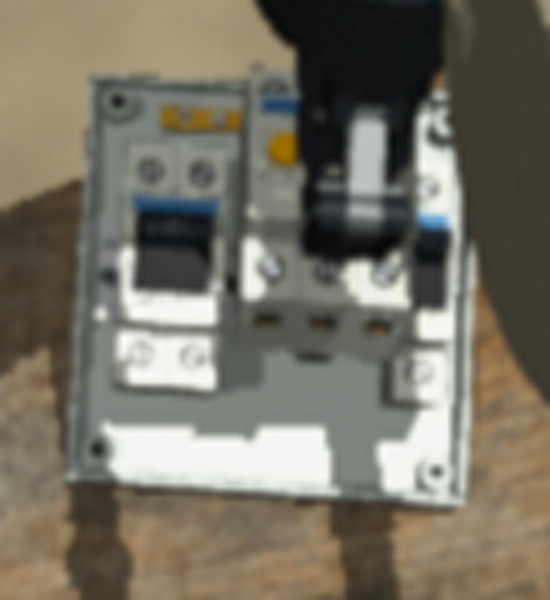

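```bash
cat > b13.py <<'E'
from brk import *
P,p,qt=pickle.load(open("w13.pkl","rb")); z13=lambda q:(q[0]/3.3+200-.35,q[1]/3.3+80-.35)
obs["w13"]=(P,[((42.5,0,44),z13((581,318))),((42.5,1,44),z13((600,134))),((-22.5,0,62),z13((247,310))),((22.5,0,62),z13((462,327))),((22.5,1,62),z13((475,136))),((-22.5,1,62),z13((245,139)))])
for k in (["w13"],["w13","w12"],["w13","w12","top"]):
    x,e=sol(k); c=np.array([x[0],x[1],0])+rz(x[2]).apply([0,-.030,0]); print(k,np.round(x,4),"rms px",round(e,2),"place",c.round(4))
E
python3 b13.py | tail -3
```

```text
['w13'] [ 0.4663  0.2458 -0.0636  0.0342] rms px 1.01 place [0.4644 0.2159 0.    ]
['w13', 'w12'] [ 0.4663  0.2455 -0.0559  0.0345] rms px 0.79 place [0.4646 0.2156 0.    ]
['w13', 'w12', 'top'] [ 0.4661  0.2455 -0.0559  0.0345] rms px 0.89 place [0.4644 0.2156 0.    ]
```

Call:
{"name": "arm_command", "arguments": {"steps": [[[0,0.002,-0.003],[-1.2,0.7,-10],140],[[0,0,0],[0,0,-10],140],[[0,0,0],[0,0,-10],140],[[0,0,0],[0,0,-8],140],[[0,0,0],[0,0,0],140]]}}

```text
clock: 19.82
position: [0.4855, 0.2138, 0.0888]
ee_rot: [-0.12, 0.716, 0.678, -0.114]
contact_force: [0.4, 1.3, -3.0]
width: 0.0433
```

Call:
{"name": "arm_command", "arguments": {"steps": [[[0,0,0],[0,0,-6],140],[[0,0,0],[0,0,-6],140],[[0,0,0],[0,0,-4],140],[[0,0,0],[0,0,0],140]]}}

```text
clock: 20.32
position: [0.4859, 0.2139, 0.0733]
ee_rot: [-0.12, 0.717, 0.678, -0.113]
contact_force: [0.5, 0.3, -3.2]
width: 0.0435
```

```bash
python3 - <<'E'
from clip import *
s=telemetry.get_state(); print(s["clock"],s["position"],s["contact_force"],s["moment"])
p0,T0=pose(); p,T=tcp_from(at_edge(.0535,.33,0),.33,PL=np.array([.4645,.2154,.02]),YAW=-.055);print((p-p0).round(4),(T*T0.inv()).as_rotvec())
for n in("side","top","wrist"):
    im=imaging.get_image(n); cv2.imwrite(f"pics/{n[0]}14.png",im)
    if n=="side": crop(im,290,190,140,120,5,"s14z.png")
    if n=="top": crop(im,325,180,110,120,5,"t14z.png")
E
```

```text
20.325 [0.48591334 0.21394031 0.07330082] [ 0.50332738  0.30217014 -3.19064885] [-0.01969473 -0.37149586 -0.02388702]
[ 0.0006  0.0003 -0.0062] [-2.59310948e-05 -7.51139341e-04  4.74842939e-04]
```

View pics/s14z.png

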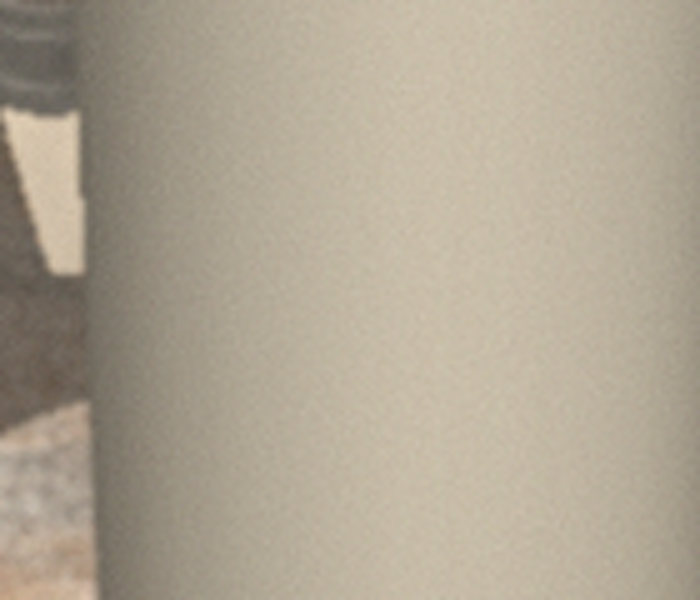

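View pics/t14z.png

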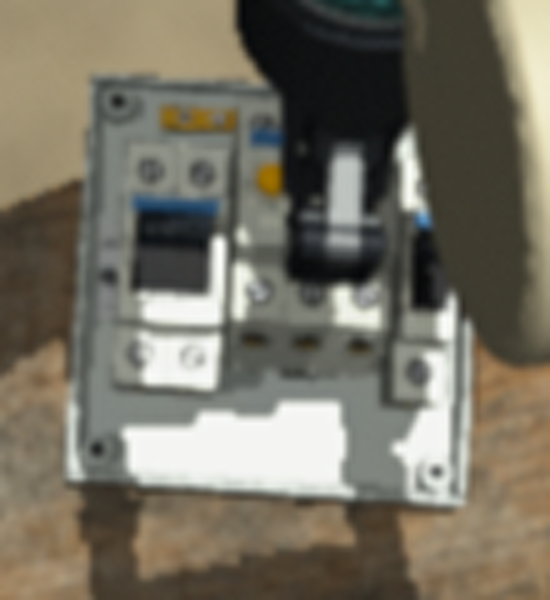

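View pics/w14.png

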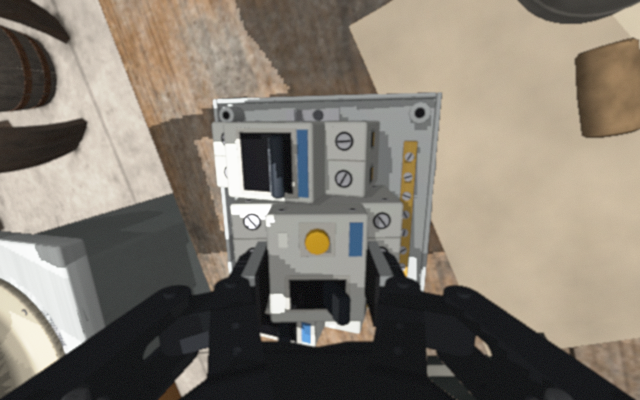

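Call:
{"name": "arm_command", "arguments": {"steps": [[[0,0,0],[0.6,0,-2],140],[[0,0,0],[0,0,-1.5],140],[[0,0,0],[0,0,-1],140],[[0,0,0],[0,0,0],140]]}}

```text
clock: 20.98
position: [0.4865, 0.2139, 0.069]
ee_rot: [-0.12, 0.717, 0.678, -0.113]
contact_force: [0.3, 0.4, -3.3]
width: 0.0434
```

Call:
{"name": "arm_command", "arguments": {"steps": [[[0,0,0],[0,0,-1],140],[[0,0,0],[0,0,-1],140],[[0,0,0],[0,0,0],140]]}}

```text
clock: 21.35
position: [0.4866, 0.214, 0.0672]
ee_rot: [-0.119, 0.717, 0.678, -0.113]
contact_force: [0.2, -0.3, -2.3]
width: 0.0435
```

Call:
{"name": "arm_command", "arguments": {"steps": [[[0,0,0],[0,0,-0.7],140],[[0,0,0],[0,0,-0.5],140],[[0,0,0],[0,0,0],140]]}}

```text
clock: 21.72
position: [0.4866, 0.214, 0.067]
ee_rot: [-0.119, 0.717, 0.678, -0.113]
contact_force: [0.1, -1.2, 4.8]
width: 0.0434
```

Call:
{"name": "arm_command", "arguments": {"steps": [[[0,0,0],[-1.4,0.1,0.48],140],[[0,0,0],[-1.4,0.1,0.48],140],[[0,0,0],[-1.4,0,0.48],140],[[0,0,0],[0,0,0],140]]}}

```text
clock: 22.22
position: [0.4848, 0.2143, 0.0675]
ee_rot: [-0.118, 0.717, 0.678, -0.111]
contact_force: [5.4, -1.1, 2.3]
width: 0.0436
```

Call:
{"name": "arm_command", "arguments": {"steps": [[[0,0,0],[-1.4,0.1,0.48],140],[[0,0,0],[-1.4,0.1,0.48],140],[[0,0,0],[0,0,0],140],[[0,0,0],[0,0,0],140]]}}

```text
clock: 22.72
position: [0.482, 0.2147, 0.0684]
ee_rot: [-0.118, 0.717, 0.678, -0.111]
contact_force: [4.3, -0.7, 2.3]
width: 0.0434
```

```bash
python3 - <<'E'
from clip import *
s=telemetry.get_state(); print(s["clock"],s["position"],s["contact_force"],s["moment"])
p0,T0=pose(); 
e=(rz(-.055).inv()*T0*DOWN.inv()).as_rotvec(); print("rot",e)
im=imaging.get_image("wrist"); cv2.imwrite("pics/w15.png",im); crop(im,200,80,240,180,3.3,"w15z.png")
E
```

```text
22.725 [0.48203982 0.2146622  0.06844754] [ 4.31697268 -0.73460795  2.32430048] [-0.08201276 -1.19834421  0.05445184]
rot [ 0.00133637  0.32487753 -0.00051814]
```

View pics/w15z.png

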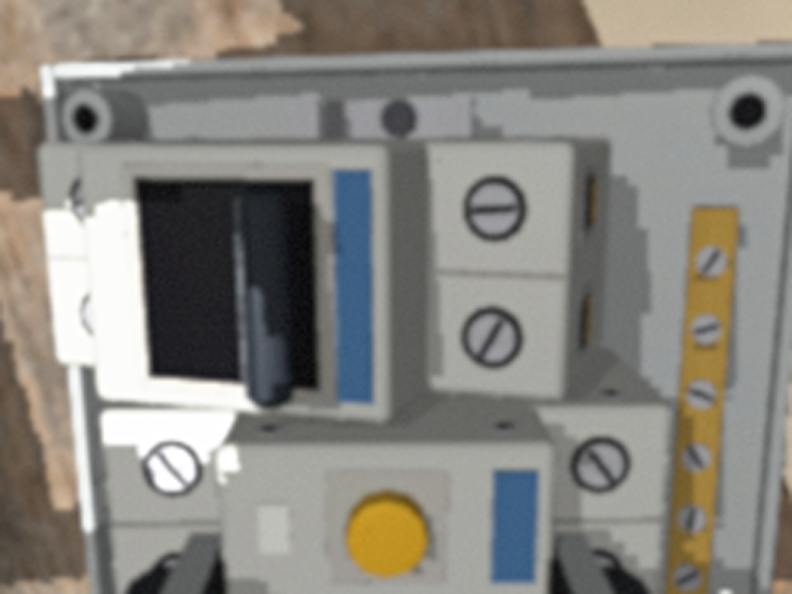

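Call:
{"name": "arm_command", "arguments": {"steps": [[[0,0,0],[-1.4,0.1,0.48],140],[[0,0,0],[-1.4,0,0.48],140],[[0,0,0],[0,0,0],140]]}}

```text
clock: 23.15
position: [0.4799, 0.2148, 0.0692]
ee_rot: [-0.117, 0.717, 0.678, -0.11]
contact_force: [6.8, -0.1, 0.5]
width: 0.0437
```

Call:
{"name": "arm_command", "arguments": {"steps": [[[0,0,0],[-1.4,0,0.48],140],[[0,0,0],[0,0,0],140]]}}

```text
clock: 23.4
position: [0.4796, 0.2148, 0.0692]
ee_rot: [-0.117, 0.717, 0.678, -0.109]
contact_force: [7.4, 0.3, -2.8]
width: 0.0432
```

Call:
{"name": "arm_command", "arguments": {"steps": [[[-0.002,-0.036,0],[-1.7,0.1,-0.1],140],[[-0.002,-0.036,0],[-1.7,0.1,-0.2],140],[[-0.002,-0.036,0],[-1.7,0.1,-0.25],140],[[-0.002,-0.036,0],[-1.7,0.1,-0.3],140],[[0,0,0],[0,0,0],140]]}}

```text
clock: 24.02
position: [0.4723, 0.2152, 0.0685]
ee_rot: [-0.065, 0.723, 0.685, -0.06]
contact_force: [7.4, -1.4, -6.6]
width: 0.0434
```

```bash
cat > st.py <<'E'
from clip import *
s=telemetry.get_state(); print(s["clock"],s["position"].round(4),s["contact_force"].round(1),s["moment"].round(2),s["width"].round(4))
p0,T0=pose(); e=(rz(-.055).inv()*T0*DOWN.inv()).as_rotvec(); print("rot",e.round(3))
E
python3 st.py
```

```text
Traceback (most recent call last):
  File "st.py", line 2, in <module>
    s=telemetry.get_state(); print(s["clock"],s["position"].round(4),s["contact_force"].round(1),s["moment"].round(2),s["width"].round(4))
                                                                                                                      ^^^^^^^^^^^^^^^^
AttributeError: 'float' object has no attribute 'round'
```

```bash
sed -i 's/,s\["width"\].round(4)/,round(s["width"],4)/' st.py; python3 st.py; python3 - <<'E'
from h import *
im=imaging.get_image("wrist"); cv2.imwrite("pics/w16.png",im)
im=imaging.get_image("top"); crop(im,325,180,110,120,5,"t16z.png")
E
```

```text
24.025 [0.4723 0.2152 0.0685] [ 7.4 -1.4 -6.6] [-0.09 -1.98 -0.  ] 0.0434
rot [0.001 0.177 0.   ]
```

View pics/w16.png

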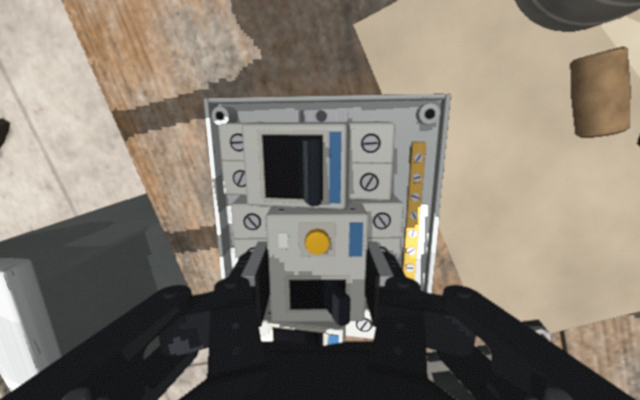

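View pics/t16z.png

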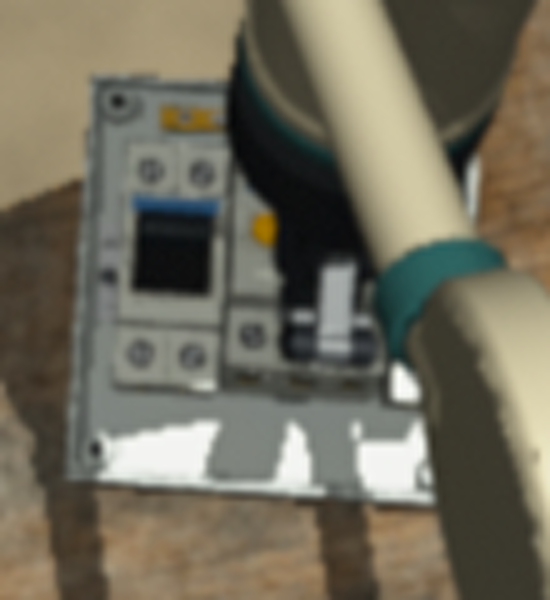

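Call:
{"name": "arm_command", "arguments": {"steps": [[[-0.002,-0.036,0],[-1.6,0.1,-0.9],140],[[-0.002,-0.036,0],[-1.6,0.1,-0.9],140],[[0,0,0],[0,0,0],140]]}}

```text
clock: 24.5
position: [0.4689, 0.2155, 0.0678]
ee_rot: [-0.039, 0.725, 0.687, -0.036]
contact_force: [7.4, -1.3, 0.2]
width: 0.0436
```

```bash
python3 st.py
```

```text
24.5 [0.4689 0.2155 0.0678] [ 7.4 -1.3  0.2] [-0.12 -1.43  0.02] 0.0436
rot [0.002 0.105 0.   ]
```

Call:
{"name": "arm_command", "arguments": {"steps": [[[-0.002,-0.036,0],[-1.6,0.1,-1.2],140],[[-0.002,-0.036,0],[-1.6,0.1,-1.2],140],[[0,0,0],[0,0,0],140]]}}

```text
clock: 24.88
position: [0.4654, 0.2157, 0.0666]
ee_rot: [-0.013, 0.726, 0.688, -0.011]
contact_force: [5.0, -1.8, 7.5]
width: 0.0437
```

```bash
python3 st.py
```

```text
24.875 [0.4654 0.2157 0.0666] [ 5.  -1.8  7.5] [-0.31 -1.17 -0.01] 0.0437
rot [0.002 0.033 0.001]
```

Call:
{"name": "arm_command", "arguments": {"steps": [[[-0.002,-0.033,0],[-1,0,-1.2],140],[[0,0,0],[0,0,-0.8],140],[[0,0,0],[0,0,0],140]]}}

```text
clock: 25.25
position: [0.464, 0.2157, 0.066]
ee_rot: [-0.001, 0.726, 0.687, -0.0]
contact_force: [0.5, -3.1, 20.6]
width: 0.0435
```

```bash
python3 st.py
```

```text
25.25 [0.464  0.2157 0.066 ] [ 0.5 -3.1 20.6] [-0.36 -0.44  0.02] 0.0435
rot [0.002 0.002 0.   ]
```

Call:
{"name": "arm_command", "arguments": {"steps": [[[0,0,0],[0,0,1],140],[[0,0,0],[0,0,1],140],[[0,0,0],[0,0,1],140],[[0,0,0],[0,0,1],140],[[0,0,0],[0,0,1],140],[[0,0,0],[0,0,0],140]]}}

```text
clock: 26.0
position: [0.464, 0.2157, 0.0666]
ee_rot: [-0.002, 0.726, 0.687, -0.001]
contact_force: [7.8, -0.1, -10.5]
width: 0.0432
```

```bash
python3 st.py
```

```text
26.0 [0.464  0.2157 0.0666] [  7.8  -0.1 -10.5] [ 0.08 -1.95  0.  ] 0.0432
rot [ 0.001  0.004 -0.   ]
```

Call:
{"name": "arm_command", "arguments": {"steps": [[[0,0,0],[1.5,0,-1.5],140],[[0,0,0],[1.5,0,-1],140],[[0,0,0],[0,0,0],140]]}}

```text
clock: 26.38
position: [0.4643, 0.2156, 0.0662]
ee_rot: [-0.003, 0.726, 0.687, -0.003]
contact_force: [0.7, -0.4, 8.9]
width: 0.0434
```

```bash
python3 st.py
```

```text
26.375 [0.4643 0.2156 0.0662] [ 0.7 -0.4  8.9] [-0.04 -0.39  0.02] 0.0434
rot [ 0.001  0.008 -0.   ]
```

Call:
{"name": "arm_command", "arguments": {"steps": [[[0,0,0],[0,0,0.8],140],[[0,0,0],[0,0,0],90],[[0,0,0],[0,0,0],60],[[0,0,0],[0,0,0],60],[[0,0,0],[0,0,20],60],[[0,0,0],[0,0,40],60],[[0,0,0],[0,0,40],60],[[0,0,0],[-20,0,30],60],[[0,0,0],[0,0,0],60]]}}

```text
clock: 27.5
position: [0.4442, 0.2157, 0.1981]
ee_rot: [-0.002, 0.726, 0.687, -0.001]
contact_force: [-0.6, -0.2, -0.3]
width: 0.0654
```

```bash
python3 st.py; python3 - <<'E'
from kin import *
import pickle
pickle.dump((imaging.camera_params("wrist"),pose()[0],pose()[1].as_quat()),open("w17.pkl","wb"))
im=imaging.get_image("wrist"); cv2.imwrite("pics/w17.png",im); crop(im,230,100,180,140,4.4,"w17z.png")
im=imaging.get_image("top"); crop(im,325,180,110,120,5,"t17z.png")
E
```

```text
27.5 [0.4442 0.2157 0.1981] [-0.6 -0.2 -0.3] [-0.02 -0.   -0.05] 0.0654
rot [0.002 0.005 0.   ]
```

View pics/w17.png

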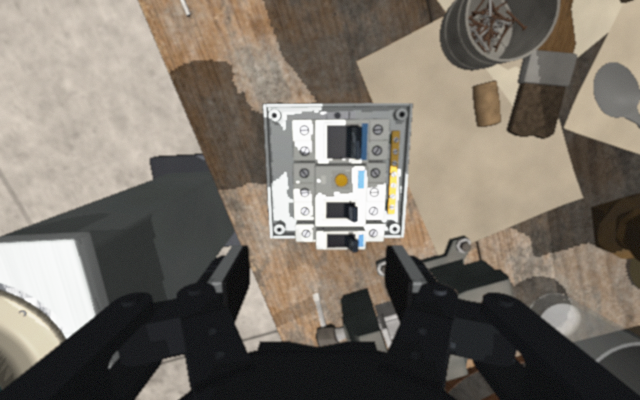

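View pics/t17z.png

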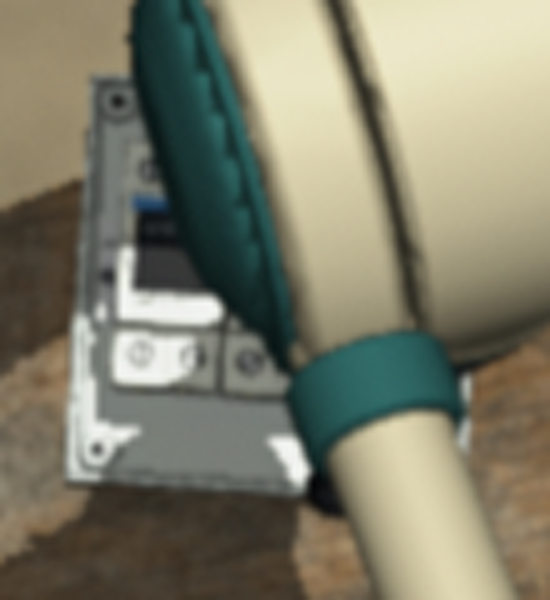

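View pics/w17z.png

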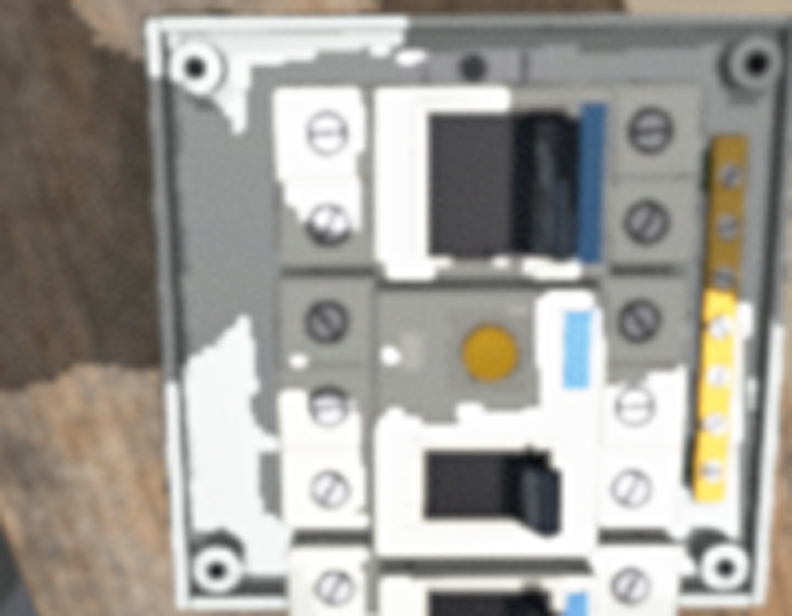

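```bash
python3 - <<'E'
from kin import *
import pickle
P,p,qt=pickle.load(open("w17.pkl","rb"))
z=lambda a,h: ray("",(a[0]/4.4+230-.4,a[1]/4.4+100-.4),h,P).round(4)
print("button",z((490,352),.087)); print("lever tip",z((540,455),.096),z((555,530),.096),z((520,455),.09))
print("nose y edges",z((375,285),.082),z((600,288),.082),z((378,556),.082),z((597,553),.082))
E
```

```text
button [0.4643 0.2317 0.087 ]
lever tip [0.4723 0.2135 0.096 ] [0.4748 0.1986 0.096 ] [0.4691 0.212  0.09  ]
nose y edges [0.4431 0.2449 0.082 ] [0.4859 0.242  0.082 ] [0.4406 0.1902 0.082 ] [0.4847 0.1885 0.082 ]
```

Call:
{"name": "arm_command", "arguments": {"newtons": 20, "steps": [[[-0.002,-0.005,0],[10,8,-20],255],[[0,0,0],[10.5,7.7,-25],255],[[0,0,0],[0,0,-20],255],[[0,0,0],[0,0,-10],255],[[0,0,0],[0,0,0],255],[[0,0,0],[0,0,0],255]]}}

```text
clock: 28.35
position: [0.4652, 0.231, 0.1214]
ee_rot: [-0.001, 0.726, 0.687, -0.002]
contact_force: [0.6, 0.1, 0.0]
width: 0.0001
```

```bash
python3 st.py; python3 - <<'E'
from kin import *
im=imaging.get_image("wrist"); cv2.imwrite("pics/w18.png",im)
P=imaging.camera_params("wrist"); print(proj("",[.4647,.2314,.087],P), proj("",pose()[0],P))
E
```

```text
28.35 [0.4652 0.231  0.1214] [0.6 0.1 0. ] [-0.   -0.03 -0.03] 0.0001
rot [-0.002  0.003 -0.001]
[[316.59666338 230.98092162]] [[317.48183935 256.21883909]]
```

View pics/w18.png

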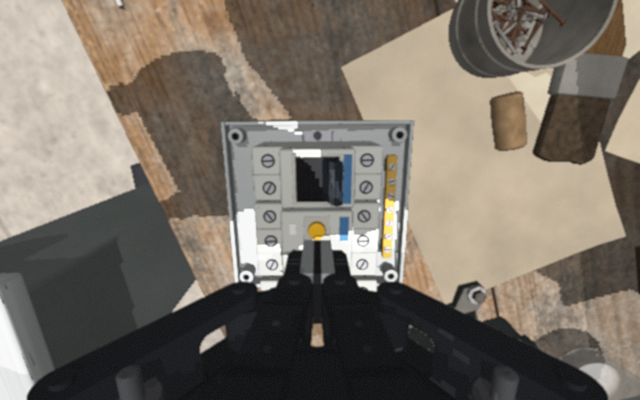

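```bash
python3 - <<'E'
from kin import *
im=cv2.imread("pics/w18.png"); 
P=imaging.camera_params("wrist"); p,T=pose()
im2=cv2.resize(im[220:330,250:390],None,fx=5.5,fy=5.5,interpolation=2)
for x in (-11,11):
  for y in (-6.5,6.5,-14.5,14.5):
    for z in (0,-19,-38):
      u=proj("",p+T.apply([x/1000,y/1000,z/1000]),P)[0]; v=(u-[250,220])*5.5+2.2
      c=(0,0,255) if z==0 else (0,255,0) if z==-19 else (255,0,0)
      cv2.circle(im2,(int(v[0]),int(v[1])),3 if x>0 else 2,c,-1)
im2=np.clip(im2.astype(float)*1.6,0,255).astype(np.uint8)
cv2.imwrite("pics/w18z.png",im2)
E
```

```text
(no output)
```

View pics/w18z.png

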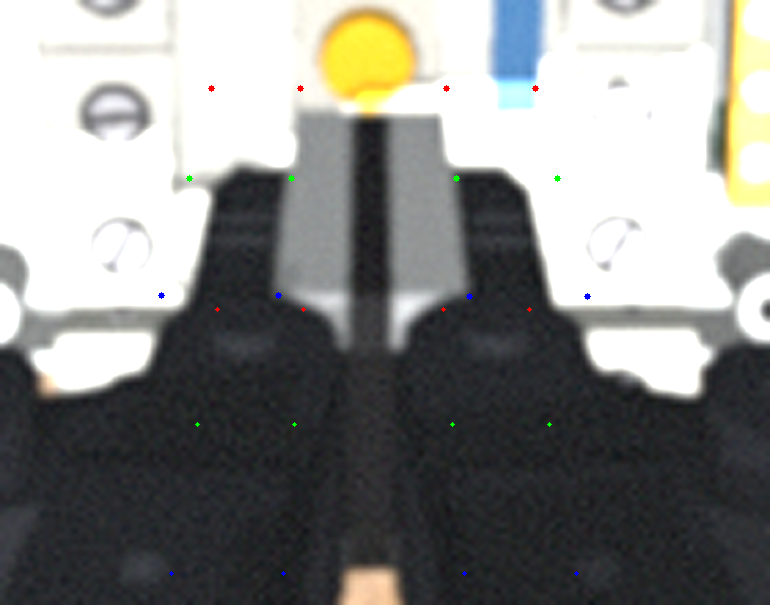

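Call:
{"name": "arm_command", "arguments": {"steps": [[[0,0,0],[-0.3,0.3,-15],255],[[0,0,0],[0,0,-14],255],[[0,0,0],[0,0,-3],255],[[0,0,0],[0,0,0],255]]}}

```text
clock: 28.9
position: [0.4642, 0.2312, 0.0885]
ee_rot: [-0.001, 0.726, 0.687, -0.002]
contact_force: [-0.2, 0.1, 0.3]
width: -0.0002
```

```bash
python3 st.py
```

```text
28.9 [0.4642 0.2312 0.0885] [-0.2  0.1  0.3] [0.   0.04 0.02] -0.0002
rot [-0.002  0.005 -0.   ]
```

Call:
{"name": "arm_command", "arguments": {"steps": [[[0,0,0],[0.3,0,-1.5],255],[[0,0,0],[0,0,-1.5],255],[[0,0,0],[0,0,-1],255],[[0,0,0],[0,0,0],255]]}}

```text
clock: 29.4
position: [0.4651, 0.2314, 0.0852]
ee_rot: [-0.001, 0.726, 0.687, -0.001]
contact_force: [0.4, 0.1, 0.9]
width: -0.0
```

```bash
python3 st.py; python3 - <<'E'
from kin import *
im=imaging.get_image("wrist"); cv2.imwrite("pics/w19.png",im); crop(im,200,80,240,200,3.3,"w19z.png")
E
```

```text
29.4 [0.4651 0.2314 0.0852] [0.4 0.1 0.9] [ 0.02 -0.15 -0.04] -0.0
rot [-0.001  0.003 -0.   ]
```

View pics/w19z.png

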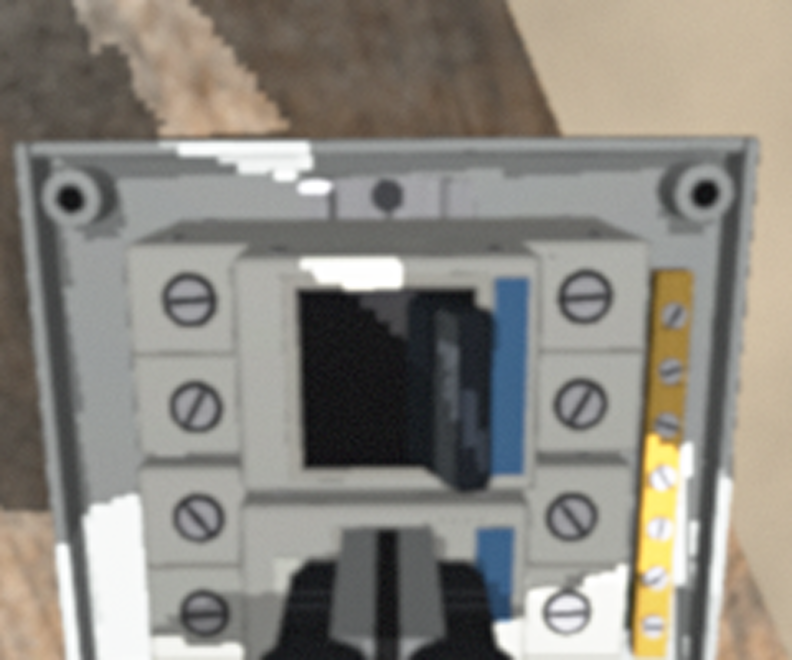

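Call:
{"name": "arm_command", "arguments": {"steps": [[[0,0,0],[0,0,-1],255],[[0,0,0],[0,0,-1],255],[[0,0,0],[0,0,0],255]]}}

```text
clock: 29.82
position: [0.4649, 0.2314, 0.0832]
ee_rot: [-0.001, 0.726, 0.687, -0.002]
contact_force: [0.9, -0.7, 3.2]
width: -0.0002
```

Call:
{"name": "arm_command", "arguments": {"steps": [[[0,0,0],[0,0,-0.7],255],[[0,0,0],[0,0,0],255],[[0,0,0],[0,0,5],255],[[0,0,0],[0,0,20],255],[[0,0,0],[0,0,30],255],[[0,0,0],[-30,0,30],255],[[0,0,0],[0,0,0],255]]}}

```text
clock: 30.7
position: [0.4335, 0.2313, 0.1689]
ee_rot: [-0.001, 0.726, 0.688, -0.001]
contact_force: [-0.2, -0.2, -0.7]
width: 0.0
```

```bash
python3 st.py; python3 - <<'E'
from kin import *
import pickle
pickle.dump((imaging.camera_params("wrist"),pose()[0],pose()[1].as_quat()),open("w20.pkl","wb"))
im=imaging.get_image("wrist"); cv2.imwrite("pics/w20.png",im); crop(im,230,100,220,160,3.6,"w20z.png")
E
```

```text
30.7 [0.4335 0.2313 0.1689] [-0.2 -0.2 -0.7] [-0.04  0.01  0.  ] 0.0
rot [-0.001  0.002  0.   ]
```

View pics/w20z.png

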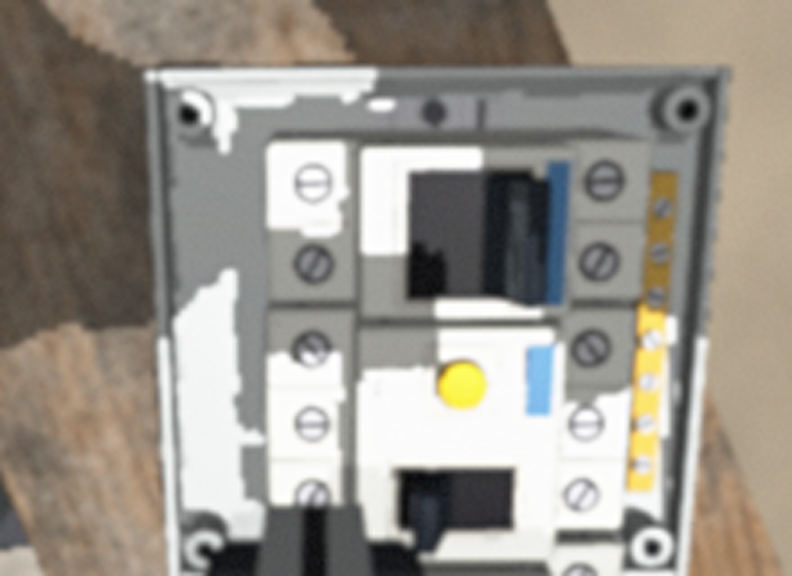

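```bash
python3 - <<'E'
from kin import *
p0,T0=pose(); T1=rz(-.055-np.pi/2)*DOWN; p=np.array([.434,.2064,.13]); rows(p0,T0,p,T1,10,255)
q=telemetry.get_state()["qpos"]
for i in range(1,11):
    q,e=ik(p0+(p-p0)*i/10,Rn.from_rotvec((T1*T0.inv()).as_rotvec()*i/10)*T0,q)
print(np.round(q,2),e)
E
```

```text
10 rows of [[-0.0, -0.0, -0.157], [-0.0, -2.5, -3.8], 255] tot rot 1.571 tot mm [ -0.1 -24.8 -37.8]
[0.3  0.22 1.86 0.   1.06 1.92] 2.638739628871593e-10
```

Call:
{"name": "arm_command", "arguments": {"steps": [[[0,0,-0.157],[0,-2.5,-3.8],255],[[0,0,-0.157],[0,-2.5,-3.8],255],[[0,0,-0.157],[0,-2.5,-3.8],255],[[0,0,-0.157],[0,-2.5,-3.8],255],[[0,0,-0.157],[0,-2.5,-3.8],255],[[0,0,-0.157],[0,-2.5,-3.8],255],[[0,0,-0.157],[0,-2.5,-3.8],255],[[0,0,-0.157],[0,-2.5,-3.8],255],[[0,0,-0.157],[0,-2.5,-3.8],255],[[0,0,-0.157],[0,-2.5,-3.8],255],[[0,0,0],[0,0,0],255],[[0,0,0],[0,0,0],255]]}}

```text
clock: 32.25
position: [0.4347, 0.2061, 0.1287]
ee_rot: [-0.002, 1.0, -0.026, -0.001]
contact_force: [-0.1, 0.4, 0.1]
width: 0.0004
```

```bash
python3 st.py; python3 - <<'E'
from kin import *
import pickle
p,T=pose(); print((T*(rz(-.055-np.pi/2)*DOWN).inv()).as_rotvec().round(3))
im=imaging.get_image("wrist"); cv2.imwrite("pics/w21.png",im)
P=imaging.camera_params("wrist")
C=np.array([.464,.2159,.082]); R=rz(-.055)
for q in [(-8.6,-11.5,16),(0,15.5,5),(22.5,-27,0),(-22.5,-27,0),(22.5,27,0)]:
    u=proj("",C+R.apply(np.array(q)/1000),P)[0]; cv2.circle(im,(int(u[0]),int(u[1])),2,(0,0,255),-1)
crop(im,200,80,240,180,3.3,"w21z.png")
E
```

```text
32.25 [0.4347 0.2061 0.1287] [-0.1  0.4  0.1] [-0.04  0.   -0.05] 0.0004
rot [ 0.     0.005 -1.568]
[0.003 0.003 0.002]
```

View pics/w21z.png

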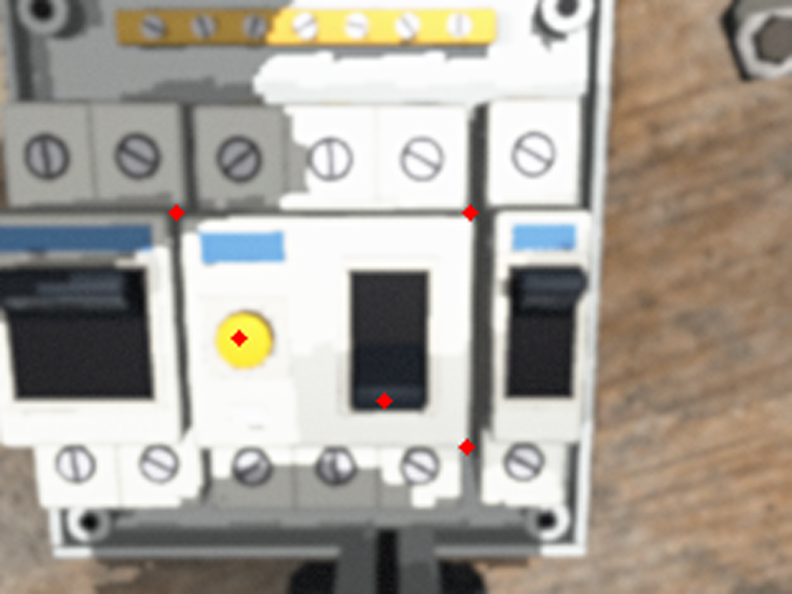

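Call:
{"name": "arm_command", "arguments": {"steps": [[[0,0,0],[-1,0,-15],255],[[0,0,0],[0,0,-15],255],[[0,0,0],[0,0,-9],255],[[0,0,0],[0,0,-3.5],255],[[0,0,0],[0,0,0],255],[[0,0,0],[0,0,0],255]]}}

```text
clock: 33.05
position: [0.4341, 0.2064, 0.0873]
ee_rot: [-0.002, 1.0, -0.027, -0.0]
contact_force: [-0.4, -0.8, -0.0]
width: -0.0003
```

```bash
python3 st.py
```

```text
33.05 [0.4341 0.2064 0.0873] [-0.4 -0.8 -0. ] [ 0.02 -0.01 -0.01] -0.0003
rot [ 0.003  0.004 -1.57 ]
```

Call:
{"name": "arm_command", "arguments": {"steps": [[[0,0,0],[0,0,-2],255],[[0,0,0],[3,-0.2,0],255],[[0,0,0],[3,-0.2,0],255],[[0,0,0],[3,-0.2,0],255],[[0,0,0],[3,-0.2,0],255],[[0,0,0],[0,0,0],255]]}}

```text
clock: 33.8
position: [0.4456, 0.2054, 0.0848]
ee_rot: [-0.002, 1.0, -0.027, -0.001]
contact_force: [-1.5, 1.0, 1.3]
width: -0.0005
```

```bash
python3 st.py; python3 - <<'E'
from kin import *
im=imaging.get_image("wrist"); crop(im,200,80,240,200,3.3,"w22z.png")
E
```

```text
33.8 [0.4456 0.2054 0.0848] [-1.5  1.   1.3] [ 0.06  0.25 -0.01] -0.0005
rot [ 1.000e-03  5.000e-03 -1.571e+00]
```

View pics/w22z.png

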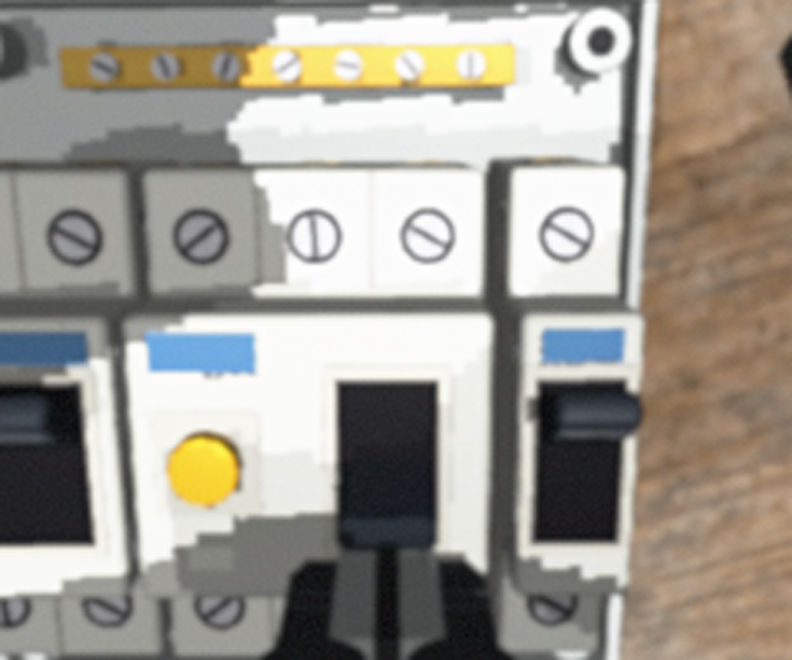

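Call:
{"name": "arm_command", "arguments": {"steps": [[[0,0,0],[2.5,-0.1,0],255],[[0,0,0],[2.5,-0.1,0],255],[[0,0,0],[2.5,-0.1,0],255],[[0,0,0],[0,0,0],255]]}}

```text
clock: 34.35
position: [0.4527, 0.2051, 0.0849]
ee_rot: [-0.002, 1.0, -0.027, -0.001]
contact_force: [-3.5, -0.2, 4.1]
width: -0.0003
```

```bash
python3 st.py
```

```text
34.35 [0.4527 0.2051 0.0849] [-3.5 -0.2  4.1] [0.02 0.63 0.03] -0.0003
rot [ 0.     0.005 -1.571]
```

Call:
{"name": "arm_command", "arguments": {"steps": [[[0,0,0],[2.5,-0.1,-0.2],255],[[0,0,0],[2,-0.1,-0.2],255],[[0,0,0],[2,-0.1,0],255],[[0,0,0],[0,0,0],255]]}}

```text
clock: 34.85
position: [0.4595, 0.2048, 0.084]
ee_rot: [-0.002, 1.0, -0.027, -0.001]
contact_force: [-2.5, 1.1, 0.5]
width: -0.0002
```

```bash
python3 st.py
```

```text
34.85 [0.4595 0.2048 0.084 ] [-2.5  1.1  0.5] [ 0.11  0.52 -0.03] -0.0002
rot [ 1.000e-03  5.000e-03 -1.571e+00]
```

Call:
{"name": "arm_command", "arguments": {"steps": [[[0,0,0],[1.5,-0.1,0],255],[[0,0,0],[1.5,-0.1,0],255],[[0,0,0],[0,0,0],255]]}}

```text
clock: 35.22
position: [0.4617, 0.2046, 0.0842]
ee_rot: [-0.002, 1.0, -0.027, -0.002]
contact_force: [-4.7, 1.0, -0.7]
width: -0.0002
```

```bash
python3 st.py; python3 - <<'E'
from kin import *
im=imaging.get_image("wrist"); crop(im,200,80,240,200,3.3,"w23z.png")
E
```

```text
35.225 [0.4617 0.2046 0.0842] [-4.7  1.  -0.7] [ 0.05  0.83 -0.02] -0.0002
rot [-1.000e-03  6.000e-03 -1.571e+00]
```

View pics/w23z.png

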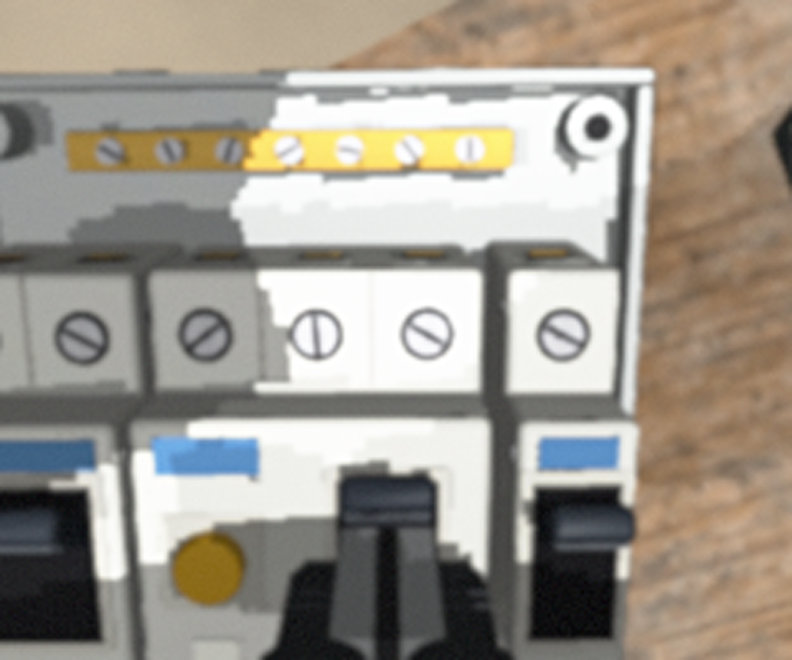

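Call:
{"name": "arm_command", "arguments": {"steps": [[[0,0,0],[1.5,-0.1,0],255],[[0,0,0],[1.5,-0.1,0],255],[[0,0,0],[0,0,0],255]]}}

```text
clock: 35.65
position: [0.4625, 0.2045, 0.0841]
ee_rot: [-0.002, 1.0, -0.028, -0.004]
contact_force: [-8.9, 1.4, 3.0]
width: 0.0002
```

```bash
python3 st.py
```

```text
35.65 [0.4625 0.2045 0.0841] [-8.9  1.4  3. ] [0.26 1.56 0.  ] 0.0002
rot [-0.004  0.009 -1.571]
```

Call:
{"name": "arm_command", "arguments": {"steps": [[[0,0,0],[1,-0.1,0],255],[[0,0,0],[1,0,0],255],[[0,0,0],[0,0,0],255]]}}

```text
clock: 36.02
position: [0.4629, 0.2044, 0.084]
ee_rot: [-0.002, 1.0, -0.028, -0.006]
contact_force: [-12.0, 2.0, 6.0]
width: -0.0002
```

```bash
python3 st.py
```

```text
36.025 [0.4629 0.2044 0.084 ] [-12.   2.   6.] [0.34 2.   0.04] -0.0002
rot [-0.007  0.011 -1.571]
```

At its stop (12 N, 0.4 mm of travel for 2 mm of command). Back off slowly and check.

Call:
{"name": "arm_command", "arguments": {"steps": [[[0,0,0],[-4,0.2,0],255],[[0,0,0],[-5,0.3,0],255],[[0,0,0],[-6,0.3,0],255],[[0,0,0],[-8,0.4,0],255],[[0,0,0],[-10,0.4,10],255],[[0,0,0],[-10,0,30],255],[[0,0,0],[0,0,30],255],[[0,0,0],[0,0,0],255]]}}

```text
clock: 37.02
position: [0.4264, 0.2067, 0.1573]
ee_rot: [-0.003, 1.0, -0.027, 0.003]
contact_force: [-0.5, 0.4, -0.1]
width: 0.0004
```

```bash
python3 st.py; python3 - <<'E'
from kin import *
im=imaging.get_image("wrist"); cv2.imwrite("pics/w24.png",im); crop(im,200,80,240,200,3.3,"w24z.png")
E
```

```text
37.025 [0.4264 0.2067 0.1573] [-0.5  0.4 -0.1] [ 0.01 -0.02  0.03] 0.0004
rot [ 9.00e-03  1.00e-03 -1.57e+00]
```

View pics/w24z.png

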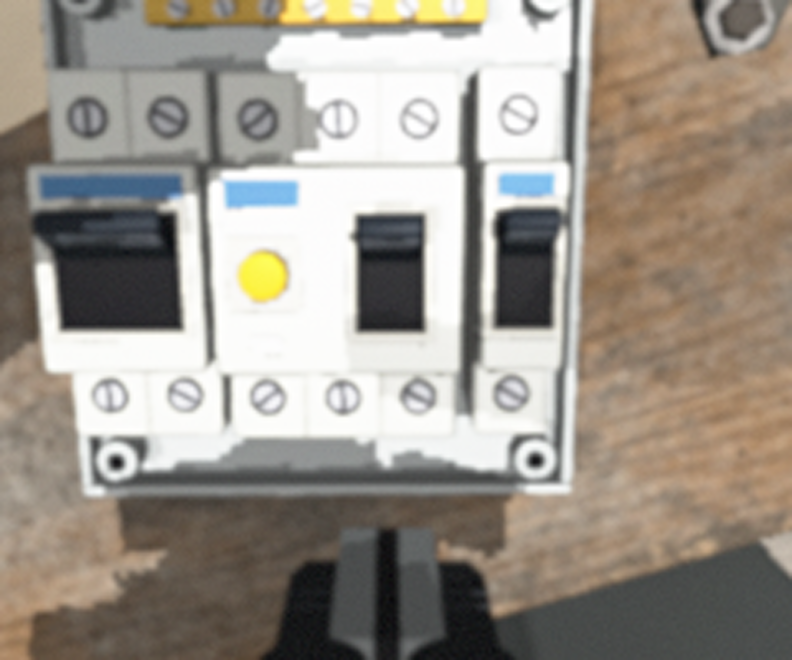

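Call:
{"name": "arm_command", "arguments": {"steps": [[[0,0,0],[-5,-30,30],255],[[0,0,0],[-10,-60,20],255],[[0,0,0],[-10,-60,20],255],[[0,0,0],[-10,-60,10],255],[[0,0,0],[-10,-60,10],255],[[0,0,0],[0,-60,0],255],[[0,0,0],[0,0,0],255]]}}

```text
clock: 37.95
position: [0.3796, -0.125, 0.2426]
ee_rot: [-0.001, 1.0, -0.031, -0.001]
contact_force: [0.0, 0.5, -0.0]
width: 0.0004
```

```bash
python3 st.py; python3 - <<'E'
from kin import *
for n in("side","top"):
    im=imaging.get_image(n); cv2.imwrite(f"pics/{n}25.png",im)
    crop(im,*( (270,150,150,155) if n=="side" else (270,125,165,165)),3.6,f"{n}25z.png")
    for th in("nail_tin","cork"):
        for r in finder.cut_out(n,th)[:1]:
            ys,xs=np.nonzero(r["pixels"]); print(n,th,r["score"],xs.mean().round(1),ys.mean().round(1))
E
```

```text
37.95 [ 0.3796 -0.125   0.2426] [ 0.   0.5 -0. ] [ 0.03  0.01 -0.05] 0.0004
rot [-0.     0.005 -1.578]
side nail_tin 0.72 299.7 189.3
side cork 0.61 334.8 196.7
top nail_tin 0.9 308.0 157.1
top cork 0.58 345.9 155.6
```

View pics/side25z.png

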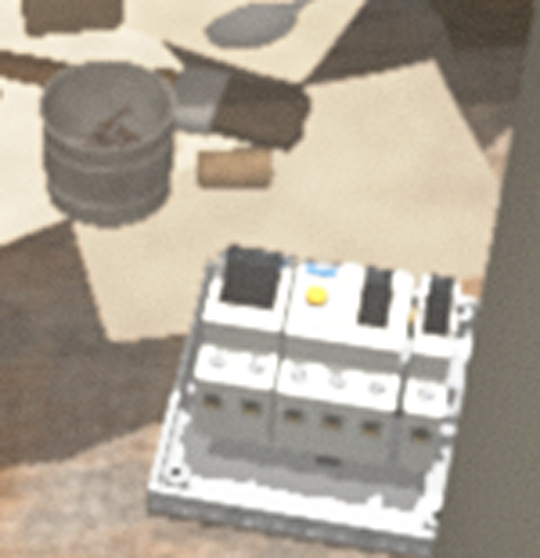

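View pics/top25z.png

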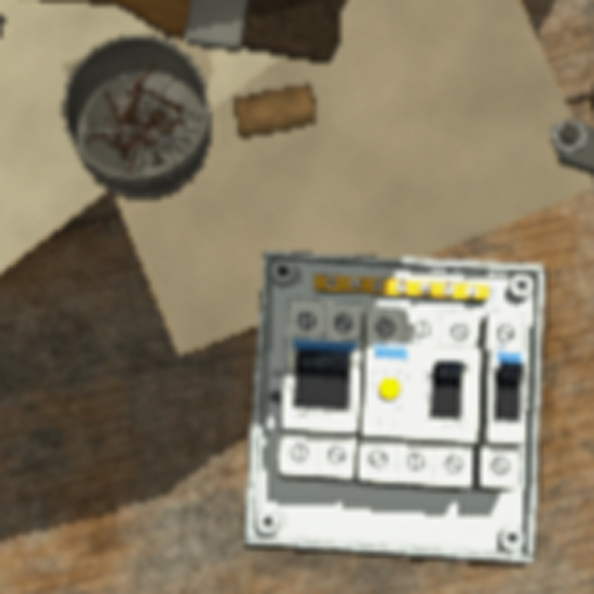

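```bash
python3 -c "
from rig import manip
print(manip.sign_off())"
```

```text
the job is handed in; nothing more can be done
None
```

The residual-current switch is clipped onto the rail between the two breakers and has passed its trip test. I handed the job in at about 38 s.

**Laying down:** I took the switch by its sides, lifted it clear, turned it in the air and set it on its back. The table contact was light, about 6 N, and it did not drop or fall.

**Clipping on:** I took it again by its nose and came in with the top end 0.33 rad low. The back touched the rail's edge, and the claw stems stopped it after about 7 mm of draw. I then swung the bottom end down until it sat level, with about 20 N on the nose. A check pull up of about 10 N did not lift it off.

**Trip test:** Pressing the yellow button at about 3 N dropped the lever, seen in the wrist picture. I pushed the lever to its stop at 12 N, and it stayed up after the finger moved away.

**Last checks:**
- In the side and top pictures the switch sits flush with the breakers.
- All three levers are up.
- The trained networks find the nail tin and the cork within 1 pixel of where they started.

One measurement disagreed: the first wrist picture put the free place about 3 mm off. I set it aside in favour of the top camera and the later wrist pictures. How far home the sprung foot is could not be seen directly; I judge it home from the level seat and the check pull.

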